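# Mount the camera carrier on the dovetail calibration rail and clamp it at the stop

### The arm

A 6-joint arm with a two-finger parallel gripper is mounted at the origin on a cart in front of the work surface, level with it; the furniture and walls round the work are solid. World frame = base frame: x ahead of the robot, y to its left, z up, the work surface at z = 0. Lengths are in mm, angles in degrees, forces in N, time in s.
With the tool pointing down it reaches from about 300 to 850 mm from the base axis. Payload 4.2 kg.
Tool frame: the origin (TCP) lies at the very end of the fingers, on their centre line; the grasp point (between the pads) lies 19 mm behind it; z points along the fingers, y is the direction in which the jaws open and shut (so a half turn about z gives the same grasp; the last joint's range is limited). The gripper opens to 91 mm and grips with 3 to 60 N. Pads are 32 mm wide; open, the fingers measure 118 mm over their backs; the gripper's body (76 mm by 178 mm) begins 60 mm behind the grasp point.
Start: joints at [70.474, 18.312, 89.639, -0, 72.044, -1.146], TCP at [181.315, 545.681, 213.976] pointing down, gripper open.
Joint ranges: [-177.97, 177.97], [-48.28, 115.42], [12.27, 149.76], [-77.06, 257.06], [2.81, 150.46], [-146.56, 146.56]. Speed limits (degrees/s): [147.25, 147.25, 180, 180, 180, 180].

### API

Orientations are given as [roll, pitch, yaw] about the fixed x, y, z axes, in that order (R = Rz(yaw) Ry(pitch) Rx(roll)).
In Python, from workcell import env gives the robot as it stands. The module is installed in compiled form; this text tells all that it offers.
- The arm moves only by the tool arm_command, never from a script. Its argument "targets" is a list of rows, each a list of 5 numbers: the closure, from 0 (fully open) to 1 (shut), then the shift along the tool's x, y, z each as a share of 50 cm, from -1 to 1, then the turn about the tool's z as a share of pi/4 rad, from -1 to 1. A call has 1 to 8 rows; each row is the pose to reach, as a shift and turn from the pose measured when the call began, along the tool's axes at that moment; what a row does not reach only later rows make up. A row lasts 1/12 s, in which the tool goes at most 41.7 mm and 7.16 degrees, less where a joint would pass 70% of its speed; a pose out of reach is approached as far as the arm can. A call with a number of a shift or a turn outside -1 to 1 is refused whole. A call with a gripper value outside its range is refused whole. The fingers move at their own pace and stop on an object; "squeeze" is the grip in N (left out, the last holds). Time passes only in rows, so rows that repeat a pose let the fingers close. It gives the time, the measured TCP pose, the force and the opening at its end, in the units of the state.
- env.state(): the state, without advancing time (a new reading comes with each control period).
- env.grab_frame(name): name is "scene" or "top" or "wrist"; returns the picture (480x640x3 uint8, red, green, blue); there is no depth.
- env.camera_params(name): a dict with "camera_matrix" (3x3 intrinsics, pixels), "R" (3x3) and "t" (3): a world point X has camera coordinates R X + t; the wrist camera has in their place "hand_eye" (4x4, takes a point from camera to tool coordinates, whose origin is the TCP and whose axes are the flange's). Camera axes: x right, y down, z forward; pixel columns grow to the right and rows downward; lengths in mm; the calibration is good to about 2 mm. The wrist camera is an equidistant fisheye: a pixel r from the principal point sees the ray r / f radians off the axis. A picture is of the moment at which its call begins: read the wrist's pose just before it. camera_params takes no time and is no camera call.
- env.job_done(): hands the job in, once; it reports no verdict.
The state is a dict: "time_s": time; "qpos": joint angles; "qvel": joint speeds; "effort": joint torques, N m; "ee_pos": TCP position; "ee_rot": TCP orientation; "force": force on the tool from outside, world axes, zero at the start; "torque": the same for the moment, N m; "gripper_width": finger opening in mm.
Only numpy, scipy, OpenCV 4.12 (cv2) and the standard library are available. Lean on these libraries where they do the work, as an engineer would, in place of code of your own. Each camera call takes 0.05 s, during which the arm holds its last target.

### The job

Put the small camera back on its calibration rail: take its carrier from the worktop, slide it onto the dovetail from the tapered open end, lens toward the dotted target plate, until it rests against the stop, and with it still hard against the stop turn the carrier's side clamp knob clockwise until it is firmly hand-tight (about 0.35 N m, not over 0.4). It should go on gently by feel: do not force it on the rail, ram the stop or overtighten the clamp, and leave the other things on the worktop where they are.

Things in the scene. Friction and masses are not known exactly. Their poses are not given: they have to be found in the camera images.
- camera_grip (a point): Centre of the grey camera block (30 mm long, 29 mm wide, 42 mm high, flat sides) standing on its aluminium carrier (0.53 kg in all); carry it by this block, gripped across its width. Axes: x = sliding direction, the way the lens looks; y left; z up. The lens (25 mm thick) sticks out 12 mm ahead of the block. 46 mm above the carrier's underside, 35 mm above its groove's ceiling.
- carrier_front (a point): Front face of the same carrier's plate, on its middle line at the groove's ceiling: the face that meets the stop. camera_grip lies 21 mm back and 35 mm up from here. On the rail this point is level with the rail's top. The plate is 70 mm long, 72 mm wide, 10 mm thick, its top 25 mm below camera_grip. Same axes.
- carrier: The same carrier, origin in the middle of its underside, 11 mm below the groove's ceiling; same axes. Two undercut jaws under the plate form a dovetail groove, open at both ends, 45.6 mm wide at its ceiling, flanks 30 degrees from upright. A brass gib in the left jaw is set differently each time, so the play on the rail is 0.5 to 0.8 mm on the right and 0.5 to 2.3 mm on the left (1 mm up and down). It only goes on from the rail's end.
- knob_wing (a point): Centre of the clamp knob's black wing, to grip: 42 mm long (this point's x), 12 mm thick (its y), 20 mm high, turning on an upright axis through its middle. It stands on a lug on the carrier's right side (carrier x = -10, y = -58 mm), 46 mm above the underside, 25 mm above the lug. Clockwise from above tightens: a cam pushes the brass shoe 4 mm per rad.
- clamp_knob (a joint): Turn of the knob, 0 to 2.0 rad, growing clockwise from above; at 0 the wing lies along the carrier. Friction 0.15 to 0.2 N m; it stays where left. On the rail it bites anywhere from 0.35 to 0.95 rad, as the gib is set; then the torque climbs about 0.8 N m per rad. At 0.35 N m in all it is firmly tight (shoe force about 50 N); let go, it may spring back a little.
- shoe: The brass clamp shoe in the carrier's right jaw, 24 mm long, that presses on the rail's flank; its origin coincides with the carrier's when drawn back.
- rail: Fixed rail: base plate 300 x 84 x 10 mm, on it a steel dovetail 220 mm long, 44 mm wide at the top and 10 mm high, top 36 mm above the worktop. Origin on the worktop under the dovetail's middle; x runs from the open mouth (x = -110 mm, to the robot's left) to the white dotted target plate (x = 147 mm, 96 mm wide, 106 mm high); z up.
- rail_mouth (a point): Tip of the dovetail's open end, on its middle line at the height of the rail's top (36 mm); axes as the rail's. The first 14 mm are tapered: 2.7 mm narrower each side and 1.6 mm lower at the tip.
- stop_face (a point): Middle of the stop's face at the rail's top. The stop is a dark steel saddle fixed across the rail, 58 mm wide, 16 mm long, 12 mm above the rail's top; the face looks back to the mouth; x points along the rail away from the mouth.
- stop: The same stop; origin straight below its face, on the worktop; axes as the rail's.
- mug: White mug 101 mm high, bystander.
- multimeter: Yellow and black hand multimeter lying on its back, 150 x 68 x 40 mm, bystander.
- solder_reel: Blue reel of solder, 56 mm across, 37 mm high, bystander.
- hex_key: Black hex key, 97 mm long, bystander.

How it is judged:
By the outcome, as a careful person would: the job done as asked, in the order asked, and still so for the second after the job is handed in, with the robot touching nothing.
It also fails if it takes over 72 s, if anything falls off the work surface, if the arm or the gripper's body presses on something with over 40 N, if the wrist force passes 120 N, or if a joint passes its speed limit or range.

## Working session

There is one attempt and no reset: what is moved stays moved. The work goes in short steps, Python scripts to look and compute and a tool call to move; the robot and the scene stay as the last step left them, time stands still between calls to the robot, and variables do not carry over. Pictures are saved under pics/ and viewed, and the job is handed in when it is done.

Besides the shell and the picture viewer there is one more tool, called after ">>>" by a JSON object that holds its "fn" and its "kwargs". arm_command: Moves the arm, as the interface text tells. Shift numbers are shares of 50 cm and turn numbers shares of pi/4 rad, none past 1 either way. Its arguments: {"type":"object","properties":{"targets":{"type":"array"},"squeeze":{"type":"number"}},"required":["targets"]}

```bash
mkdir -p pics; ls
python3 - <<'E'
from workcell import env
import cv2
s=env.state(); print(s)
for n in("scene","top","wrist"):
    p=env.camera_params(n); print(n,p)
    cv2.imwrite(f"pics/{n}0.png",env.grab_frame(n)[:,:,::-1])
E
```

```text
pics
{'time_s': 0.0, 'qpos': array([ 7.04748461e+01,  1.83500842e+01,  8.97080925e+01, -1.58219296e-03,
        7.20426100e+01, -1.14615003e+00]), 'qvel': array([-0.04186333, -0.00841999,  0.00704165, -0.09353673, -0.03552241,
       -0.04244593]), 'effort': array([-3.82717781e-04, -4.12465274e+01, -2.31973207e+01,  7.27200997e-02,
        4.57465067e-02, -1.31338952e-04]), 'ee_pos': array([181.13571769, 545.18072498, 213.1244569 ]), 'ee_rot': array([-1.79899203e+02, -5.12055355e-04,  1.61621485e+02]), 'force': array([-0.6668182 ,  1.35766502,  0.36018995]), 'torque': array([-0.03915996, -0.05797317,  0.00733838]), 'gripper_width': 90.94724627594348}
scene {'camera_matrix': array([[509.78107768,   0.        , 312.18864082],
       [  0.        , 509.78107768, 231.43196554],
       [  0.        ,   0.        ,   1.        ]]), 'R': array([[ 0.83008365, -0.55748018,  0.01330351],
       [-0.34370514, -0.53026947, -0.77503617],
       [ 0.43912175,  0.63877237, -0.63177682]]), 't': array([-450.49822592,  219.50624477, 1109.14752014])}
top {'camera_matrix': array([[512.21200024,   0.    
[... 167 characters left out ...]
00314501],
       [-0.9948213 ,  0.01842924, -0.0999547 ],
       [ 0.09987851, -0.00501165, -0.99498702]]), 't': array([ -32.60882762,  549.23289966, 1482.31711929])}
wrist {'camera_matrix': array([[371.64829954,   0.        , 319.77085552],
       [  0.        , 371.64829954, 244.47609427],
       [  0.        ,   0.        ,   1.        ]]), 'hand_eye': array([[ 1.11079278e-03, -9.67233085e-01, -2.53887624e-01,
         7.12856660e+01],
       [ 9.99999378e-01,  1.09879357e-03,  1.89070244e-04,
         2.08946797e-01],
       [ 9.60950924e-05, -2.53887676e-01,  9.67233704e-01,
        -1.70393896e+02],
       [ 0.00000000e+00,  0.00000000e+00,  0.00000000e+00,
         1.00000000e+00]])}
```

View pics/scene0.png

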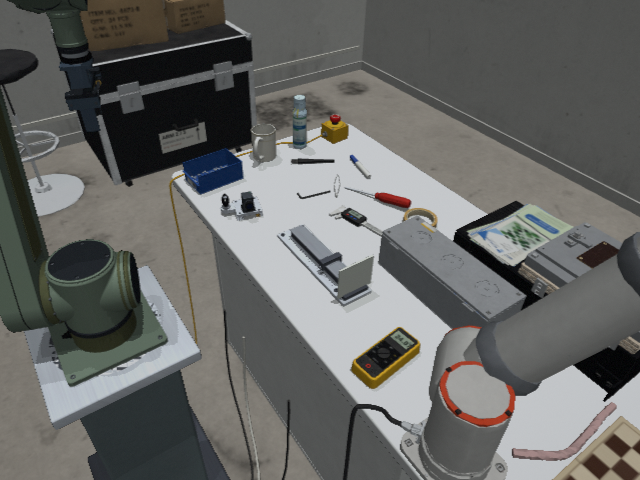

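View pics/top0.png

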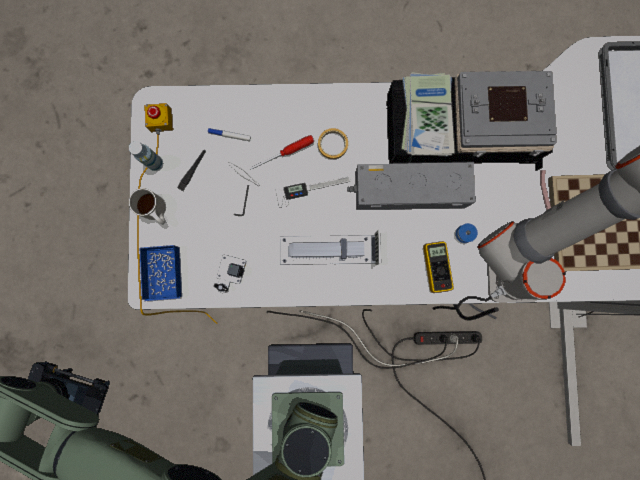

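View pics/wrist0.png

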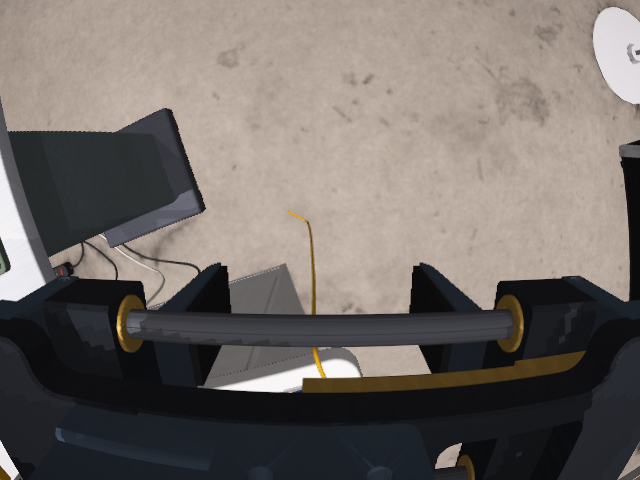

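The scene view shows the carrier at about (243,205) and the rail running from (285,232) to (370,290). In the top view the carrier is at (231,270), the rail spans (282–380, 250), and the target is on the right. I'll zoom in on these.

Run:
```python
import cv2,numpy as np
t=cv2.imread("pics/top0.png"); s=cv2.imread("pics/scene0.png")
a=cv2.resize(t[240:305,200:300],None,fx=8,fy=8,interpolation=cv2.INTER_CUBIC)
cv2.imwrite("pics/t_car.png",a)
cv2.imwrite("pics/t_rail.png",cv2.resize(t[220:280,270:390],None,fx=6.5,fy=6.5,interpolation=cv2.INTER_CUBIC))
cv2.imwrite("pics/s_car.png",cv2.resize(s[180:230,205:275],None,fx=11,fy=11,interpolation=cv2.INTER_CUBIC))
```

```text
(no output)
```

View pics/t_car.png

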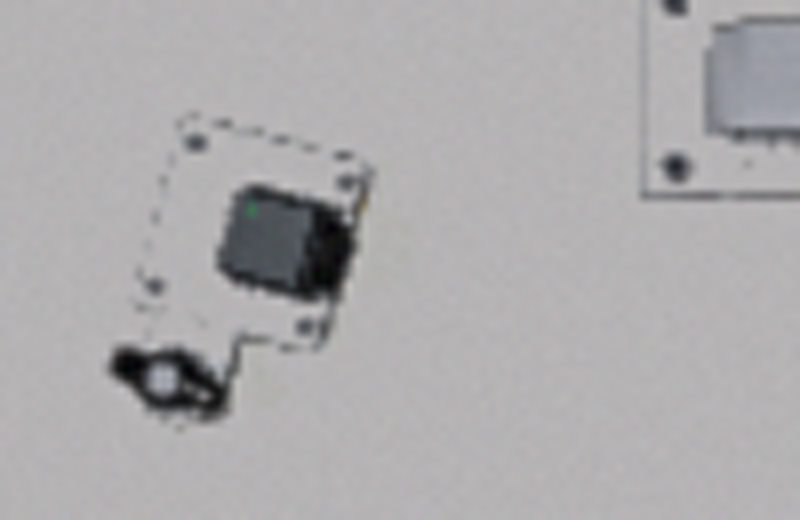

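View pics/t_rail.png

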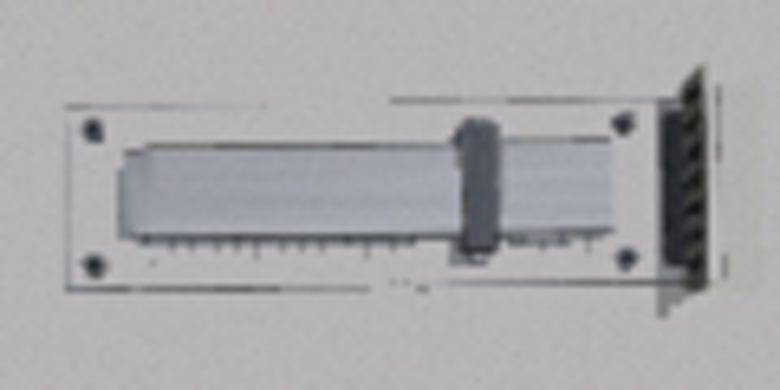

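View pics/s_car.png

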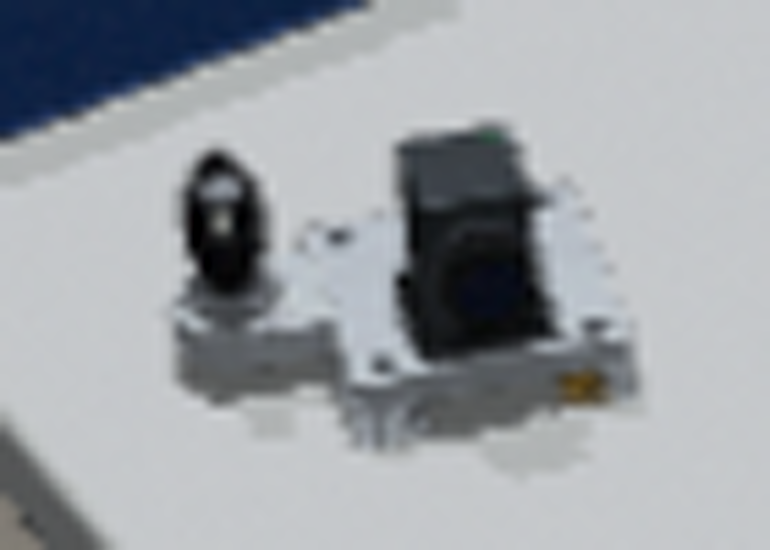

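```bash
cat > h.py <<'E'
import numpy as np,cv2
from scipy.spatial.transform import Rotation as Ro
from workcell import env
def ray(n,uv,pose=None):
    p=env.camera_params(n);K=p["camera_matrix"];u=np.array([(uv[0]-K[0,2])/K[0,0],(uv[1]-K[1,2])/K[1,1]])
    if n!="wrist":
        R=p["R"];return -R.T@p["t"],R.T@np.array([u[0],u[1],1])
    th=np.hypot(*u);d=np.array([np.sin(th)*u[0]/th,np.sin(th)*u[1]/th,np.cos(th)])
    H=p["hand_eye"];pos,rot=pose;R=Ro.from_euler("xyz",rot,degrees=True).as_matrix()
    return pos+R@H[:3,3],R@(H[:3,:3]@d)
def onz(n,uv,z,pose=None):
    o,d=ray(n,uv,pose);return o+d*(z-o[2])/d[2]
def proj(n,X,pose=None):
    p=env.camera_params(n);K=p["camera_matrix"]
    if n!="wrist":
        c=p["R"]@np.array(X)+p["t"];return K[:2,:2]@(c[:2]/c[2])+K[:2,2]
    H=p["hand_eye"];pos,rot=pose;R=Ro.from_euler("xyz",rot,degrees=True).as_matrix()
    t=R.T@(np.array(X)-pos);c=H[:3,:3].T@(t-H[:3,3]);th=np.arctan2(np.hypot(c[0],c[1]),c[2])
    return K[:2,:2]@(c[:2]/np.hypot(c[0],c[1])*th)+K[:2,2]
def tooldelta(target,yaw=None):
    s=env.state();R=Ro.from_euler("xyz",s["ee_rot"],degrees=True).as_matrix()
    d=R.T@(np.array(target)-s["ee_pos"])
    print("shares",np.round(d/500,4),"mm",np.round(d,1))
    if yaw is not None:
        a=(yaw-s["ee_rot"][2]+180)%360-180
        print("turn share (tool z down => -dyaw)",round(-a/45,4),"deg",-a)
def snap(name,fn,roi=None,f=1):
    s=env.state();im=env.grab_frame(name)[:,:,::-1];cv2.imwrite(f"pics/{fn}.png",im)
    return s["ee_pos"],s["ee_rot"]
E
python3 - <<'E'
from h import *
c=lambda x,y:(x/8+200,y/8+240)
r=lambda x,y:(x/6.5+270,y/6.5+220)
for q in[(195,142),(347,182),(155,285),(305,327)]:print("hole",onz("top",c(*q),21))
print("block",onz("top",c(268,240),67))
print("knob",onz("top",c(165,380),56))
for q in[(122,200),(463,192),(122,165),(122,238),(610,185),(150,148),(150,235),(600,140),(600,232)]:print("rail",onz("top",r(*q),36))
E
```

```text
hole [497.32324738 235.47289653  21.        ]
hole [481.53329555 179.56126304  21.        ]
hole [445.01477893 250.17521912  21.        ]
hole [428.60728608 195.18260036  21.        ]
block [458.82407599 201.2367234   67.        ]
knob [409.92506248 239.96142539  56.        ]
rail [513.26406952  44.64433745  36.        ]
rail [ 514.02000555 -108.81556991   36.        ]
rail [529.06371709  44.43819621  36.        ]
rail [496.14780991  44.86765679  36.        ]
rail [ 515.94916416 -175.06766022   36.        ]
rail [536.51592592  31.72799103  36.        ]
rail [497.2633097   32.27311863  36.        ]
rail [ 536.37497652 -171.12261076   36.        ]
rail [ 494.84542859 -169.98449497   36.        ]
```

Run:
```python
from h import *
tooldelta([462,212,200],74)
```

```text
shares [-0.7432 -0.4555  0.0273] mm [-371.6 -227.7   13.6]
turn share (tool z down => -dyaw) 1.9471 deg 87.62054906906158
```

>>> {"fn": "arm_command", "kwargs": {"targets": [[0,-0.74,-0.456,0.027,1],[0,-0.74,-0.456,0.027,1],[0,-0.74,-0.456,0.027,1],[0,-0.74,-0.456,0.027,1],[0,-0.74,-0.456,0.027,1],[0,-0.74,-0.456,0.027,1],[0,-0.74,-0.456,0.027,1]]}}

```text
time_s: 0.73
ee_pos: [369.2, 320.4, 204.6]
ee_rot: [-179.9, 0.1, 116.4]
force: [0.7, 1.2, 0.2]
gripper_width: 91.7
```

Run:
```python
from h import *
print(env.state()["ee_pos"],env.state()["ee_rot"],env.state()["time_s"])
tooldelta([462,212,200],74)
```

```text
[369.18441466 320.36168108 204.55979753] [-1.79944122e+02  5.11938842e-02  1.16365240e+02] 0.7333
shares [-0.2766  0.0701  0.0093] mm [-138.3   35.     4.6]
turn share (tool z down => -dyaw) 0.9414 deg 42.36523986662087
```

>>> {"fn": "arm_command", "kwargs": {"targets": [[0,-0.2766,0.0701,0.0093,0.94],[0,-0.2766,0.0701,0.0093,0.94],[0,-0.2766,0.0701,0.0093,0.94],[0,-0.2766,0.0701,0.0093,0.94],[0,-0.2766,0.0701,0.0093,0.94],[0,-0.2766,0.0701,0.0093,0.94],[0,-0.2766,0.0701,0.0093,0.94],[0,-0.2766,0.0701,0.0093,0.94]]}}

```text
time_s: 1.4
ee_pos: [461.8, 211.9, 199.8]
ee_rot: [-180.0, 0.1, 74.2]
force: [-0.5, -0.0, -1.4]
gripper_width: 91.4
```

Run:
```python
from h import *
p=snap("wrist","w1");print(p,env.state()["qvel"].max())
for X in [(459.2,201.7,67),(410,240,56),(515,45,36)]: print(proj("wrist",X,p))
```

```text
(array([461.84995366, 211.87099704, 199.75584207]), array([-1.79965368e+02,  9.83340856e-02,  7.42304444e+01])) 0.45066262347200264
[319.86772053 247.10307349]
[253.3470896  217.57128748]
[409.23911314 361.26110385]
```

View pics/w1.png

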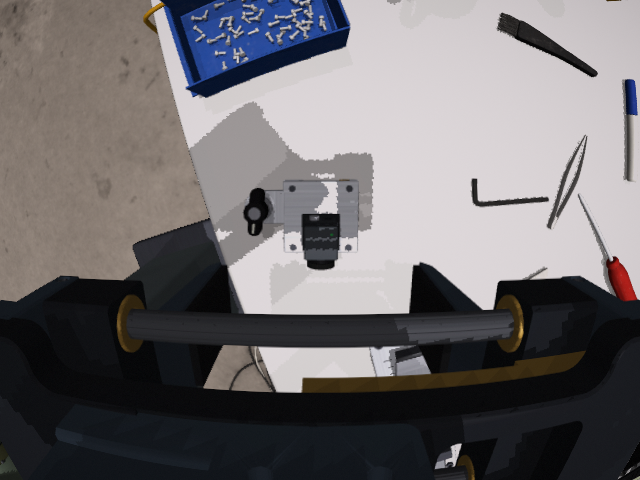

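The wrist view shows the carrier plate with holes near (292,188), (349,188), (292,247) and (348,247). The block is at (321,230), the lens points down, and the knob is at (256,212).

Run:
```python
import cv2
s=cv2.imread("pics/w1.png")
cv2.imwrite("pics/w1z.png",cv2.resize(s[170:280,235:380],None,fx=5.4,fy=5.4,interpolation=cv2.INTER_CUBIC))
```

```text
(no output)
```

View pics/w1z.png

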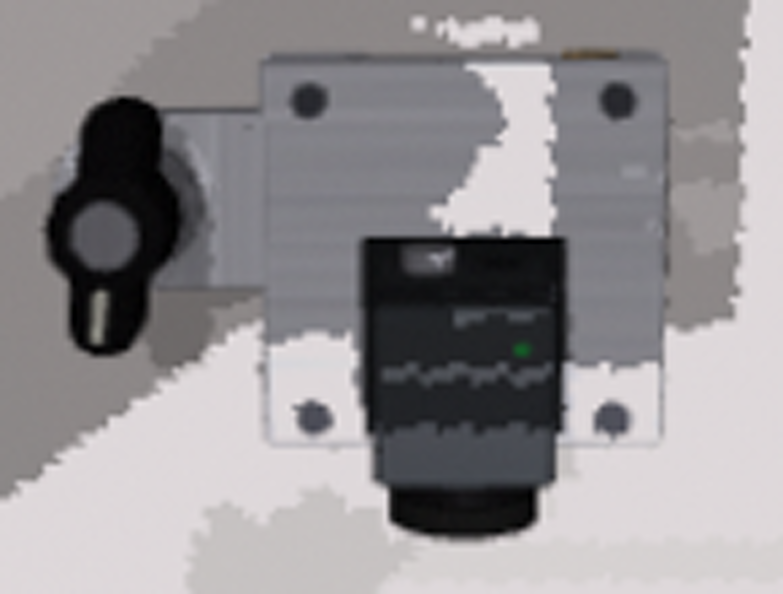

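```bash
cat >> h.py <<'E'
def carrier(holes,pose,z=21,off=1):
    # rearleft(img),rearright,frontleft,frontright
    P=[onz("wrist",h,z,pose) for h in holes]
    C=np.mean(P,0);d=(P[2]+P[3]-P[0]-P[1])/2
    x=d/np.linalg.norm(d);y=np.array([-x[1],x[0],0])
    print("centre",C.round(2),"yaw",np.degrees(np.arctan2(x[1],x[0])).round(2),"len",np.linalg.norm(d).round(2),"wid",np.linalg.norm(P[1]-P[0]).round(2),np.linalg.norm(P[3]-P[2]).round(2))
    return C,x,y
E
python3 - <<'E'
from h import *
f=lambda x,y:((x+.5)/5.4-.5+235,(y+.5)/5.4-.5+170)
pose=(np.array([461.84995366, 211.87099704, 199.75584207]), np.array([-179.965368,0.0983340856,74.2304444]))
C,x,y=carrier([f(309,101),f(618,101),f(315,417),f(613,418)],pose)
print("grip",C+14*x,"knob pred",C-10*x-58*y)
print("knob seen",onz("wrist",f(104,234),56,pose),onz("wrist",f(98,318),56,pose), onz("wrist",f(125,125),56,pose))
tooldelta(C+14*x+np.array([0,0,110-21]),np.degrees(np.arctan2(-x[1],-x[0])))
E
```

```text
centre [464.21 217.26  21.  ] yaw -105.59 len 57.22 wid 53.94 53.79
grip [460.44830989 203.7749713   21.        ] knob pred [411.03384049 242.48169183  21.        ]
knob seen [411.68172557 243.77682341  56.        ] [406.48839129 230.91642886  56.        ] [420.25117078 259.59627866  56.        ]
shares [-0.0164  0.002   0.1797] mm [-8.2  1.  89.9]
turn share (tool z down => -dyaw) -0.0036 deg -0.16088645009196512
```

>>> {"fn": "arm_command", "kwargs": {"targets": [[0,-0.02,-0.1,0.16,0],[0,-0.02,-0.1,0.16,0],[0,-0.02,-0.1,0.16,0],[0,-0.02,-0.1,0.16,0]]}}

```text
time_s: 1.78
ee_pos: [406.5, 214.9, 117.0]
ee_rot: [-179.6, 0.4, 74.5]
force: [0.1, -0.6, 0.0]
gripper_width: 90.9
```

Run:
```python
from h import *
p=snap("wrist","w2");print(repr(p))
s=cv2.imread("pics/w2.png")
cv2.imwrite("pics/w2z.png",cv2.resize(s[130:280,270:450],None,fx=4,fy=4,interpolation=cv2.INTER_CUBIC))
```

```text
(array([406.49655911, 214.88016152, 117.02795632]), array([-179.60986145,    0.41013744,   74.4703813 ]))
```

View pics/w2z.png

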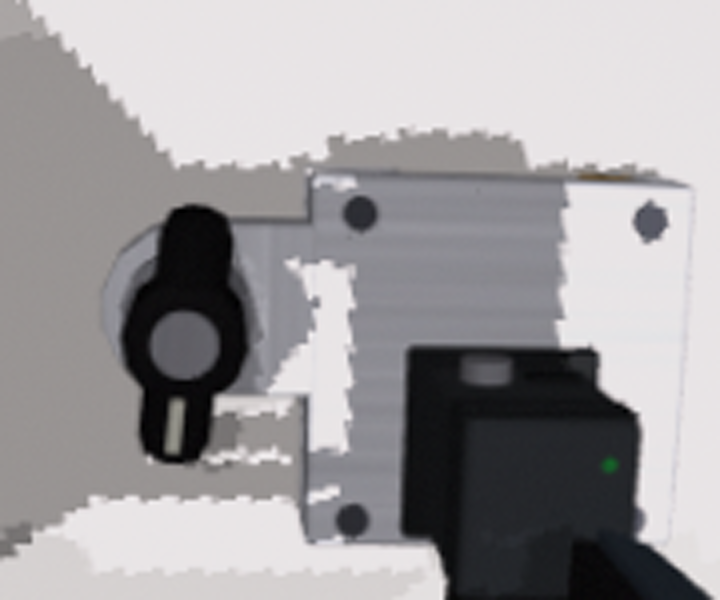

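Run:
```python
from h import *
f=lambda x,y:((x+.5)/4-.5+270,(y+.5)/4-.5+130)
pose=(np.array([406.49655911, 214.88016152, 117.02795632]), np.array([-179.60986145,    0.41013744,   74.4703813 ]))
P=[onz("wrist",f(*q),21,pose) for q in[(360,213),(651,222),(352,520)]]
d=P[2]-P[0];print(np.degrees(np.arctan2(d[1],d[0])),np.linalg.norm(d));e=P[1]-P[0];print(np.degrees(np.arctan2(e[1],e[0]))-90,np.linalg.norm(e))
C=(P[1]+P[2])/2;print("C",C)
for z in(56,60):
  h=onz("wrist",f(184,346),z,pose);a=onz("wrist",f(178.5,400),56,pose);b=onz("wrist",f(172.5,455),56,pose)
  for u,v in((h,a),(h,b),(a,b)):print(z,np.degrees(np.arctan2(*(v-u)[1::-1])),np.linalg.norm(v-u))
print(h)
```

```text
-105.61789606505168 57.587577618245206
-105.90007051866081 54.38051619489925
C [464.47288779 217.28472015  21.        ]
56 -111.32484283446634 8.798708469845613
56 -111.54162796398951 17.91907937723666
56 -111.75076452006498 9.120494645186117
60 -111.27253269598482 10.360844922860187
60 -111.5060531766421 19.101412359035965
60 -111.75076452006498 9.120494645186117
[411.67744002 244.22667537  60.        ]
```

Run:
```python
from h import *
tooldelta([460.6,203.8,95],74.35)
tooldelta([460.6,203.8,27],74.35)
```

```text
shares [0.0041 0.1049 0.0481] mm [ 2.1 52.4 24. ]
turn share (tool z down => -dyaw) 0.0018 deg 0.07913111808073836
shares [0.0046 0.1052 0.1841] mm [ 2.3 52.6 92. ]
turn share (tool z down => -dyaw) 0.0018 deg 0.07913111808073836
```

>>> {"fn": "arm_command", "kwargs": {"targets": [[0.42,0.0042,0.105,0.04,0],[0.42,0.0042,0.105,0.04,0],[0.42,0.0042,0.105,0.04,0],[0.42,0.0042,0.105,0.04,0],[0.42,0.0042,0.105,0.04,0]]}}

```text
time_s: 2.25
ee_pos: [460.9, 204.1, 99.8]
ee_rot: [-179.9, 0.1, 74.4]
force: [-1.2, 0.1, 0.1]
gripper_width: 60.5
```

Run:
```python
from h import *
s=env.state();print(s["ee_pos"],s["ee_rot"],s["force"],s["gripper_width"])
tooldelta([460.6,203.8,27],74.35)
p=snap("wrist","w3")
s=cv2.imread("pics/w3.png")
cv2.imwrite("pics/w3z.png",cv2.resize(s[100:340,180:460],None,fx=2.5,fy=2.5,interpolation=cv2.INTER_CUBIC))
```

```text
[460.94632018 204.06548819  99.80848583] [-1.79911902e+02  1.45028433e-01  7.44330250e+01] [-1.1568178   0.05591064  0.11830073] 60.451282206920574
shares [-0.0003 -0.0003  0.1456] mm [-0.2 -0.2 72.8]
turn share (tool z down => -dyaw) 0.0018 deg 0.08302504467781091
```

View pics/w3z.png

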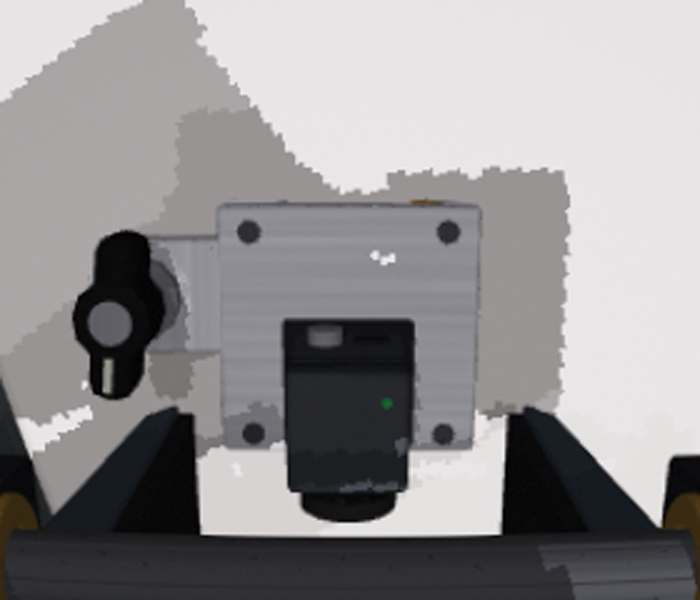

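The block sits midway between the open fingers, so I'll lower onto it.

>>> {"fn": "arm_command", "kwargs": {"targets": [[0.42,0,0,0.04,0],[0.42,0,0,0.08,0],[0.42,0,0,0.12,0],[0.42,0,0,0.1455,0],[0.42,0,0,0.1455,0],[0.42,0,0,0.1455,0]]}}

```text
time_s: 2.8
ee_pos: [460.0, 204.1, 27.4]
ee_rot: [-179.9, 0.2, 74.5]
force: [-0.3, -0.2, 0.5]
gripper_width: 53.1
```

>>> {"fn": "arm_command", "kwargs": {"targets": [[0.8,0,0,0,0],[0.8,0,0,0,0],[0.8,0,0,0,0],[0.8,0,0,0,0],[0.8,0,0,0,0],[0.8,0,0,0,0]], "squeeze": 30}}

```text
time_s: 3.3
ee_pos: [460.4, 204.4, 28.2]
ee_rot: [-179.9, 0.1, 74.5]
force: [-1.7, -0.7, 5.5]
gripper_width: 28.8
```

Run:
```python
from h import *
s=env.state();print(s)
p=snap("wrist","w4");print(repr(p))
s=cv2.imread("pics/w4.png")
cv2.imwrite("pics/w4z.png",cv2.resize(s[100:340,180:460],None,fx=2.5,fy=2.5,interpolation=cv2.INTER_CUBIC))
```

```text
{'time_s': 3.3, 'qpos': array([ 2.26659895e+01,  2.34053522e+01,  1.13030084e+02, -7.41307680e-02,
        4.36712679e+01,  3.82354196e+01]), 'qvel': array([-0.02418554,  0.04738524, -0.17038734, -0.00745973,  0.09088057,
       -0.03470408]), 'effort': array([-3.30587430e-01, -3.58228683e+01, -1.51904458e+01, -2.54597724e-02,
       -2.88073970e-01, -7.23720630e-03]), 'ee_pos': array([460.37328134, 204.39483435,  28.21935716]), 'ee_rot': array([-1.79947786e+02,  1.06182436e-01,  7.44842857e+01]), 'force': array([-1.68681868, -0.72295098,  5.5113217 ]), 'torque': array([-0.0889619 ,  0.17589363,  0.00652285]), 'gripper_width': 28.769111569521044}
(array([460.37328134, 204.39483435,  28.21935716]), array([-1.79947786e+02,  1.06182436e-01,  7.44842857e+01]))
```

View pics/w4z.png

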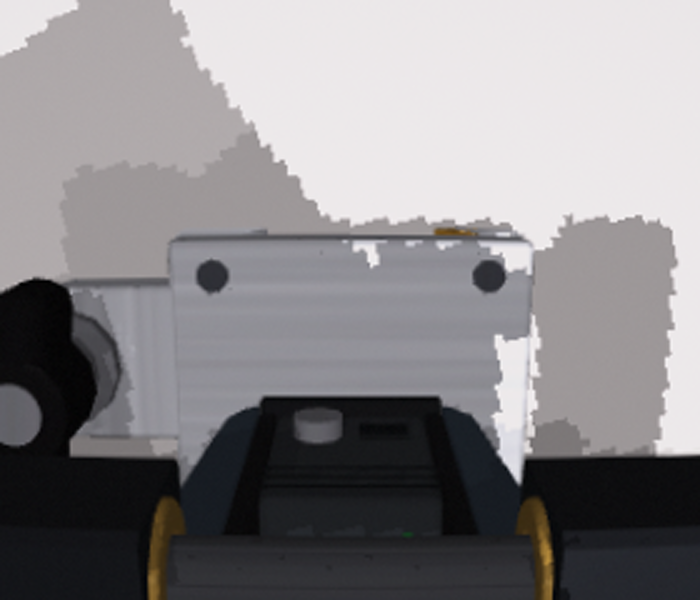

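Gripped: the fingers stopped at 28.8 mm. Next I'll lift, then look at the rail.

>>> {"fn": "arm_command", "kwargs": {"targets": [[0.8,0,0,-0.01,0],[0.8,0,0,-0.03,0],[0.8,0,0,-0.08,0],[0.8,0,0,-0.15,0],[0.8,0,0,-0.22,0],[0.8,0,0,-0.29,0],[0.8,0,0,-0.33,0],[0.8,0,0,-0.33,0]]}}

```text
time_s: 4.02
ee_pos: [463.1, 205.6, 198.1]
ee_rot: [179.6, -0.2, 74.5]
force: [1.4, 1.1, -6.0]
gripper_width: 28.9
```

Run:
```python
from h import *
s=env.state();print(s["force"],s["torque"],s["gripper_width"],s["ee_rot"])
p=snap("wrist","w5");print(repr(p))
s=cv2.imread("pics/w5.png")
cv2.imwrite("pics/w5z.png",cv2.resize(s[100:340,180:460],None,fx=2.5,fy=2.5,interpolation=cv2.INTER_CUBIC))
tooldelta([515,-70,192],90)
```

```text
[ 1.39698604  1.08004798 -5.99738353] [-0.10002548 -0.09150113 -0.00055233] 28.945037949708546 [179.5958594   -0.24619075  74.48638788]
(array([463.06294396, 205.61288928, 198.14209752]), array([179.5958594 ,  -0.24619075,  74.48638788]))
shares [-0.5012  0.2502  0.0064] mm [-250.6  125.1    3.2]
turn share (tool z down => -dyaw) -0.3448 deg -15.515191877564234
```

View pics/w5z.png

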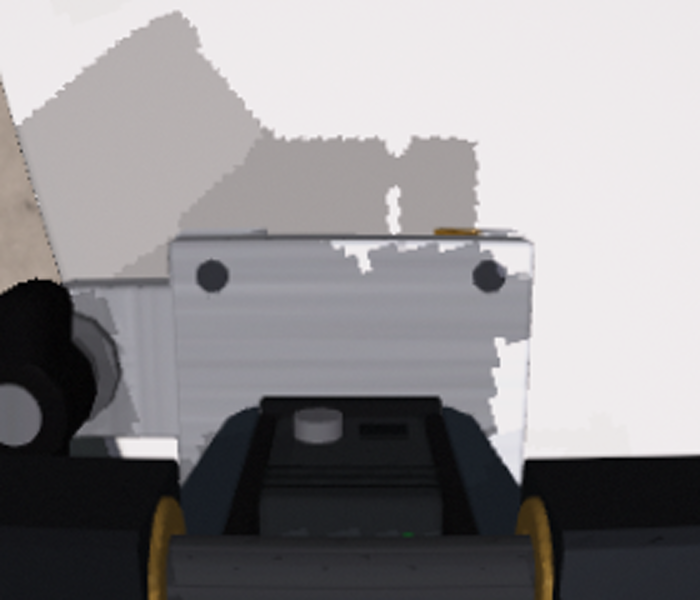

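The carrier hasn't shifted in the grip. Next I'll move over the stop end to view the rail.

>>> {"fn": "arm_command", "kwargs": {"targets": [[0.8,-0.07,0.035,0.0,-0.1],[0.8,-0.14,0.07,0,-0.2],[0.8,-0.21,0.105,0,-0.3],[0.8,-0.28,0.14,0.0,-0.345],[0.8,-0.35,0.175,0.0,-0.345],[0.8,-0.42,0.21,0.0,-0.345],[0.8,-0.49,0.245,0.005,-0.345],[0.8,-0.501,0.25,0.006,-0.345]]}}

```text
time_s: 4.73
ee_pos: [514.3, -75.7, 189.1]
ee_rot: [-179.9, 0.2, 89.8]
force: [0.5, -0.7, -4.5]
gripper_width: 28.6
```

>>> {"fn": "arm_command", "kwargs": {"targets": [[0.8,0,0,0,0],[0.8,0,0,0,0]]}}

```text
time_s: 4.9
ee_pos: [512.4, -76.1, 186.2]
ee_rot: [-179.6, 0.2, 89.7]
force: [-0.7, -0.5, -6.1]
gripper_width: 28.5
```

Run:
```python
from h import *
s=env.state();print(s["force"],s["torque"],s["gripper_width"])
p=snap("wrist","w6");print(repr(p))
s=cv2.imread("pics/w6.png")
```

```text
[-0.69093403 -0.54472393 -6.07901233] [-0.0998344   0.00805006 -0.02238665] 28.475887190457048
(array([512.42393028, -76.10573316, 186.24193474]), array([-1.79571531e+02,  1.62764623e-01,  8.96788982e+01]))
```

View pics/w6.png

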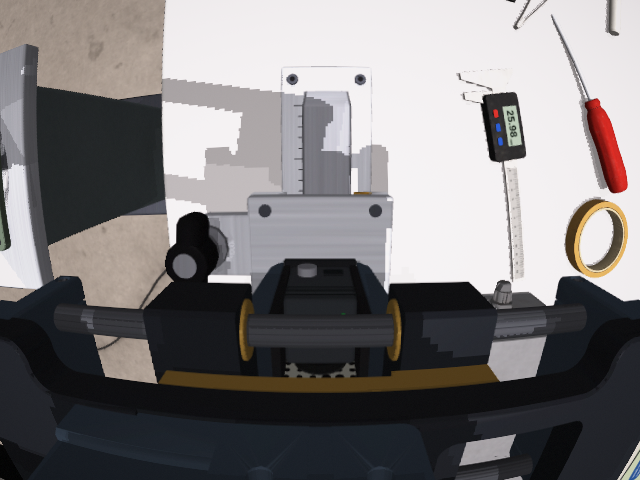

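The mouth is at about (327,92) and the rail runs down to (327,195). The base-plate holes are at (292,78) and (360,78), and the held carrier's rear holes are at (265,210) and (375,210).

Run:
```python
import cv2
s=cv2.imread("pics/w6.png")
cv2.imwrite("pics/w6z.png",cv2.resize(s[60:220,240:400],None,fx=3.75,fy=3.75,interpolation=cv2.INTER_CUBIC))
cv2.imwrite("pics/w6y.png",cv2.resize(s[60:130,270:390],None,fx=6.5,fy=6.5,interpolation=cv2.INTER_CUBIC))
```

```text
(no output)
```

View pics/w6z.png

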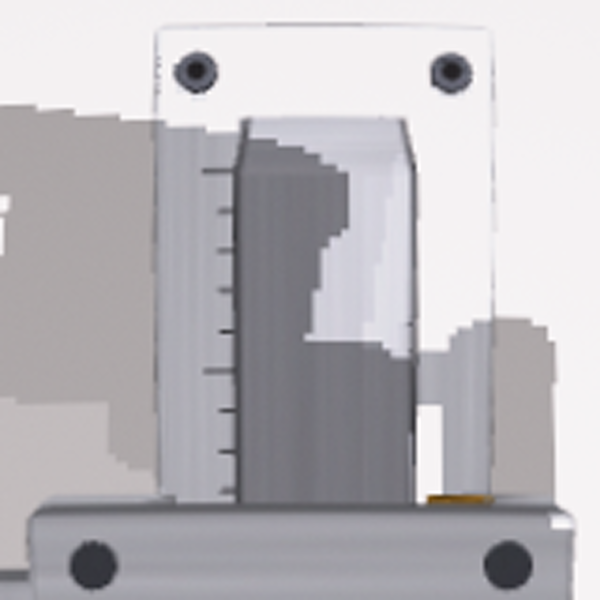

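View pics/w6y.png

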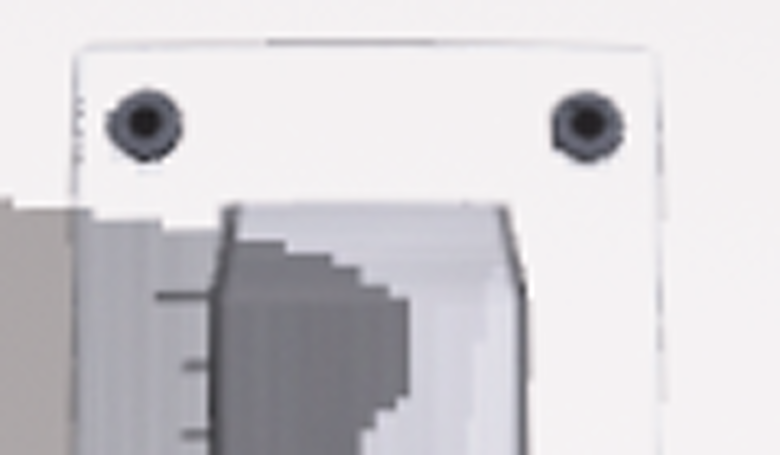

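Run:
```python
from h import *
pose=(np.array([512.42393028, -76.10573316, 186.24193474]), np.array([-179.571531,0.162764623,89.6788982]))
g=lambda x,y:((x+.5)/6.5-.5+270,(y+.5)/6.5-.5+60)
f=lambda x,y:((x+.5)/3.75-.5+240,(y+.5)/3.75-.5+60)
W=lambda q,z:onz("wrist",q,z,pose).round(2)
print("tip",W(g(237,205),34.4),W(g(502,205),34.4))
print("y320 outer",W(g(210,320),36),W(g(528,320),36),"inner",W(g(221,320),36),W(g(517,320),36))
print("y480 z",W(f(234,480),36),W(f(416,480),36),W(f(242,480),36),W(f(411,480),36))
print("base edges z",[W(g(75,100),z) for z in(10,)],W(g(657,100),10),W(f(155,480),10),W(f(494,480),10))
print("base end",W(g(350,42),10))
print("holes",W(g(146,124),10),W(g(588,124),10))
# held carrier rear holes in the tool frame
R=Ro.from_euler("xyz",pose[1],degrees=True).as_matrix()
for nm,po,qs in (("w6",pose,[f(93,565),f(508,565)]),):
    for q in qs:
        o,d=ray("wrist",q,po);d=R.T@d;o=R.T@(o-po[0]);t=(28.2-21-o[2])/d[2];print(nm,"tool",(o+d*t).round(2))
pose5=(np.array([463.06294396, 205.61288928, 198.14209752]), np.array([179.5958594,-0.24619075,74.48638788]))
R=Ro.from_euler("xyz",pose5[1],degrees=True).as_matrix()
for q in((212,276),(489,276)):
    o,d=ray("wrist",((q[0]+.5)/2.5-.5+180,(q[1]+.5)/2.5-.5+100),pose5);d=R.T@d;o=R.T@(o-pose5[0]);t=(28.2-21-o[2])/d[2];print("w5 tool",(o+d*t).round(2))
```

```text
tip [500.39  45.75  34.4 ] [535.17  45.73  34.4 ]
y320 outer [496.86  30.03  36.  ] [538.4   29.99  36.  ] inner [498.3   30.01  36.  ] [536.96  29.97  36.  ]
y480 z [496.4  -38.26  36.  ] [538.37 -38.35  36.  ] [498.24 -38.28  36.  ] [537.22 -38.35  36.  ]
base edges z [array([476.39,  65.72,  10.  ])] [558.99  65.66  10.  ] [475.16 -40.79  10.  ] [559.99 -40.96  10.  ]
base end [515.42  73.62  10.  ]
holes [486.51  61.8   10.  ] [549.08  61.76  10.  ]
w6 tool [ 42.04 -26.87   7.2 ]
w6 tool [42.09 27.05  7.2 ]
w5 tool [ 42.14 -26.84   7.2 ]
w5 tool [42.19 27.14  7.2 ]
```

```bash
cat >> h.py <<'E'
def blobs(im,roi,thr=90):
    x0,y0,x1,y1=roi;g=cv2.cvtColor(im[y0:y1,x0:x1],cv2.COLOR_BGR2GRAY)
    m=(g<thr).astype(np.uint8);n,l,st,c=cv2.connectedComponentsWithStats(m)
    return [(c[i]+[x0,y0],st[i,4]) for i in range(1,n) if st[i,4]>12]
E
python3 - <<'E'
from h import *
for k in range(3):
    s0=env.state();p=snap("wrist",f"w7{k}");im=cv2.imread(f"pics/w7{k}.png")
    print(p[0].round(2),p[1].round(2))
    b=blobs(im,(283,70,300,87))+blobs(im,(350,70,369,87));print([(np.round(c,2),a) for c,a in b])
    print([onz("wrist",c,26,p).round(2) for c,a in b],[onz("wrist",c,10,p).round(2) for c,a in b])
E
```

```text
[512.72 -75.06 186.88] [-1.7964e+02  1.3000e-01  8.9750e+01]
[(array([291.5 ,  79.88]), np.int32(26)), (array([359.03,  79.8 ]), np.int32(30))]
[array([487.57,  58.87,  26.  ]), array([546.96,  58.96,  26.  ])] [array([486.29,  61.88,  10.  ]), array([548.55,  61.97,  10.  ])]
[513.15 -74.54 187.59] [-1.7973e+02  1.3000e-01  8.9810e+01]
[(array([291.07,  80.41]), np.int32(27)), (array([358.89,  80.48]), np.int32(27))]
[array([487.68,  59.  ,  26.  ]), array([547.44,  59.  ,  26.  ])] [array([486.41,  61.98,  10.  ]), array([549.05,  61.98,  10.  ])]
[513.54 -74.32 188.13] [-1.798e+02  1.500e-01  8.985e+01]
[(array([290.59,  80.44]), np.int32(27)), (array([358.07,  80.82]), np.int32(28))]
[array([487.7,  59.2,  26. ]), array([547.25,  58.95,  26.  ])] [array([486.42,  62.17,  10.  ]), array([548.84,  61.91,  10.  ])]
```

Run:
```python
from h import *
tooldelta([517.3,90,130],89.8)
```

```text
shares [0.3289 0.0065 0.1161] mm [164.4   3.3  58. ]
turn share (tool z down => -dyaw) 0.0017 deg 0.07722275593886252
```

>>> {"fn": "arm_command", "kwargs": {"targets": [[0.8,0.02,0.0065,0.005,0],[0.8,0.07,0.0065,0.02,0],[0.8,0.13,0.0065,0.04,0],[0.8,0.19,0.0065,0.065,0],[0.8,0.25,0.0065,0.085,0],[0.8,0.3,0.0065,0.105,0],[0.8,0.325,0.0065,0.115,0],[0.8,0.329,0.0065,0.116,0]]}}

```text
time_s: 5.77
ee_pos: [516.2, 93.3, 129.0]
ee_rot: [-179.7, 0.1, 90.1]
force: [1.0, 0.1, -5.7]
gripper_width: 28.7
```

>>> {"fn": "arm_command", "kwargs": {"targets": [[0.8,0,0,0,0],[0.8,0,0,0,0],[0.8,0,0,0,0]]}}

```text
time_s: 6.02
ee_pos: [516.5, 92.8, 129.5]
ee_rot: [-179.8, 0.2, 90.1]
force: [0.0, -0.7, -4.7]
gripper_width: 29.0
```

Run:
```python
from h import *
s=env.state();print(s["ee_pos"],s["ee_rot"],s["force"],s["torque"])
p=snap("scene","s8");p=snap("wrist","w8");print(p)
s=cv2.imread("pics/s8.png");cv2.imwrite("pics/s8z.png",cv2.resize(s[170:320,200:400],None,fx=4,fy=4,interpolation=cv2.INTER_CUBIC))
tooldelta([517.3,82,54],89.8)
```

```text
[516.48564573  92.75054172 129.47189323] [-1.79783506e+02  1.54266783e-01  9.01004060e+01] [ 0.0301403  -0.74181589 -4.72568237] [-0.15474396 -0.07317813  0.06126927]
(array([516.52288997,  92.55962856, 129.49217326]), array([-1.79785853e+02,  1.46863343e-01,  9.00685589e+01]))
shares [-0.0205  0.0021  0.151 ] mm [-10.3   1.   75.5]
turn share (tool z down => -dyaw) 0.0057 deg 0.2545354867328342
```

View pics/s8z.png

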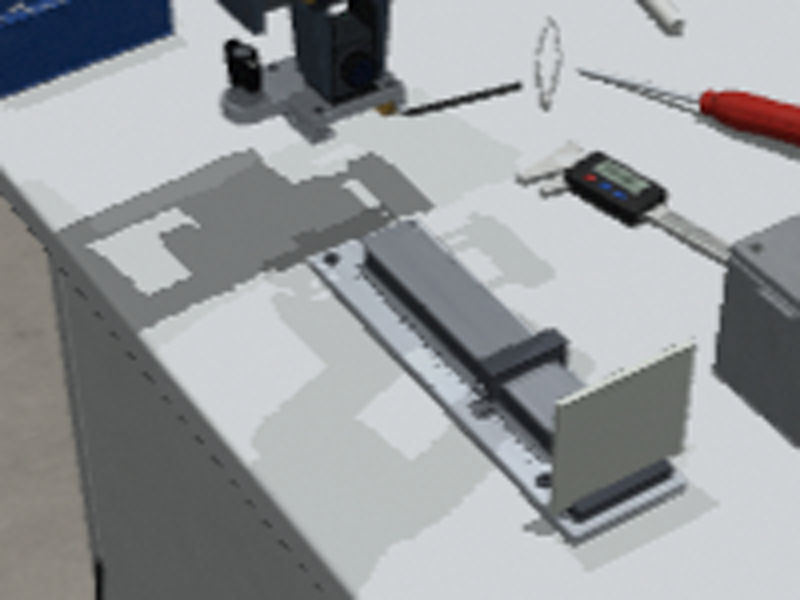

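The scene view shows the carrier held level, short of the mouth and facing the stop and target. I'll descend.

>>> {"fn": "arm_command", "kwargs": {"targets": [[0.8,-0.005,0.0015,0.015,0.005],[0.8,-0.01,0.0015,0.05,0.005],[0.8,-0.01,0.0015,0.085,0.005],[0.8,-0.01,0.0018,0.12,0.005],[0.8,-0.01,0.002,0.14,0.005],[0.8,-0.01,0.002,0.15,0.005],[0.8,-0.01,0.002,0.151,0.005],[0.8,-0.01,0.002,0.151,0.005]]}}

```text
time_s: 6.78
ee_pos: [517.8, 87.1, 54.2]
ee_rot: [-179.8, 0.1, 89.8]
force: [-0.5, 0.2, -5.3]
gripper_width: 28.6
```

>>> {"fn": "arm_command", "kwargs": {"targets": [[0.8,0,0,0,0],[0.8,0,0,0,0],[0.8,0,0,0,0],[0.8,0,0,0,0]]}}

```text
time_s: 7.12
ee_pos: [518.1, 87.2, 54.8]
ee_rot: [-179.9, 0.1, 89.8]
force: [0.3, 1.1, -5.3]
gripper_width: 29.2
```

Run:
```python
from h import *
s=env.state();print(s["ee_pos"],s["ee_rot"],s["force"],s["torque"])
p=snap("scene","s9");p=snap("wrist","w9");p=snap("top","t9");print(env.state()["ee_pos"],env.state()["ee_rot"])
s=cv2.imread("pics/s9.png");cv2.imwrite("pics/s9z.png",cv2.resize(s[190:270,240:360],None,fx=6.5,fy=6.5,interpolation=cv2.INTER_CUBIC))
tooldelta([517.3,72,53.5],89.8)
```

```text
[518.0965061   87.19204719  54.80728375] [-1.79889223e+02  1.30783160e-01  8.98106718e+01] [ 0.34507081  1.09789177 -5.28621823] [-0.16787474 -0.02986475 -0.01189132]
[517.84148611  87.18633682  54.46785093] [-1.79849347e+02  1.35049782e-01  8.98087138e+01]
shares [-0.0304 -0.001   0.002 ] mm [-15.2  -0.5   1. ]
turn share (tool z down => -dyaw) 0.0002 deg 0.008713757296959557
```

View pics/s9z.png

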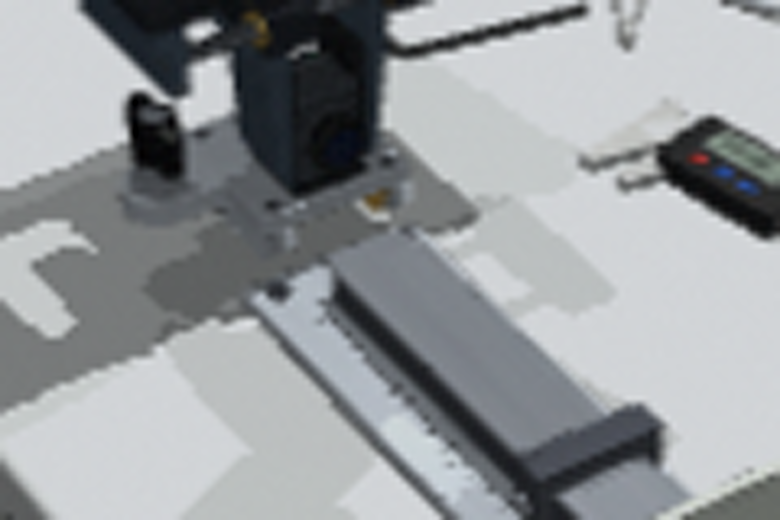

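View pics/w9.png

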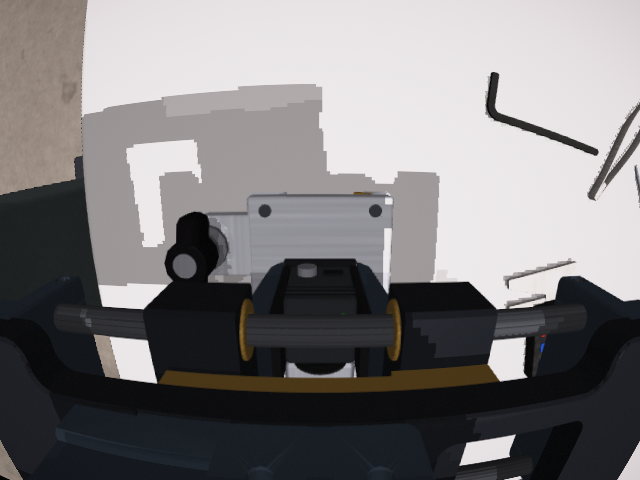

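>>> {"fn": "arm_command", "kwargs": {"targets": [[0.8,-0.01,-0.0006,0.002,0],[0.8,-0.02,-0.0011,0.002,0],[0.8,-0.03,-0.0011,0.002,0],[0.8,-0.036,-0.0011,0.002,0],[0.8,-0.036,-0.0011,0.002,0],[0.8,-0.036,-0.0011,0.002,0]]}}

```text
time_s: 7.77
ee_pos: [517.3, 68.9, 53.5]
ee_rot: [-179.9, 0.1, 89.8]
force: [-0.7, -0.1, -5.2]
gripper_width: 28.7
```

```bash
cat > st.py <<'E'
from h import *
s=env.state();print(s["time_s"],s["ee_pos"].round(2),s["ee_rot"].round(2),"F",s["force"].round(2),"T",s["torque"].round(3),"w",s["gripper_width"].round(2),"t6",s["effort"][5].round(3))
E
python3 st.py
```

```text
Traceback (most recent call last):
  File "st.py", line 2, in <module>
    s=env.state();print(s["time_s"],s["ee_pos"].round(2),s["ee_rot"].round(2),"F",s["force"].round(2),"T",s["torque"].round(3),"w",s["gripper_width"].round(2),"t6",s["effort"][5].round(3))
                                                                                                                                   ^^^^^^^^^^^^^^^^^^^^^^^^
AttributeError: 'float' object has no attribute 'round'
```

>>> {"fn": "arm_command", "kwargs": {"targets": [[0.8,-0.003,0,0,0],[0.8,-0.006,0,0,0],[0.8,-0.009,0,0,0],[0.8,-0.012,0,0,0],[0.8,-0.015,0,0,0],[0.8,-0.018,0,0,0],[0.8,-0.018,0,0,0]]}}

```text
time_s: 8.35
ee_pos: [517.2, 59.6, 53.5]
ee_rot: [-179.8, 0.1, 89.8]
force: [-0.8, -0.6, -5.2]
gripper_width: 28.8
```

```bash
sed -i 's/s\["gripper_width"\].round(2)/round(s["gripper_width"],2)/' st.py
python3 st.py
python3 - <<'E'
from h import *
snap("scene","s10")
s=cv2.imread("pics/s10.png");cv2.imwrite("pics/s10z.png",cv2.resize(s[190:270,240:360],None,fx=6.5,fy=6.5,interpolation=cv2.INTER_CUBIC))
E
```

```text
8.35 [517.21  59.57  53.54] [-1.7985e+02  1.4000e-01  8.9750e+01] F [-0.8  -0.6  -5.17] T [-0.121  0.044 -0.012] w 28.85 t6 -0.021
```

View pics/s10z.png

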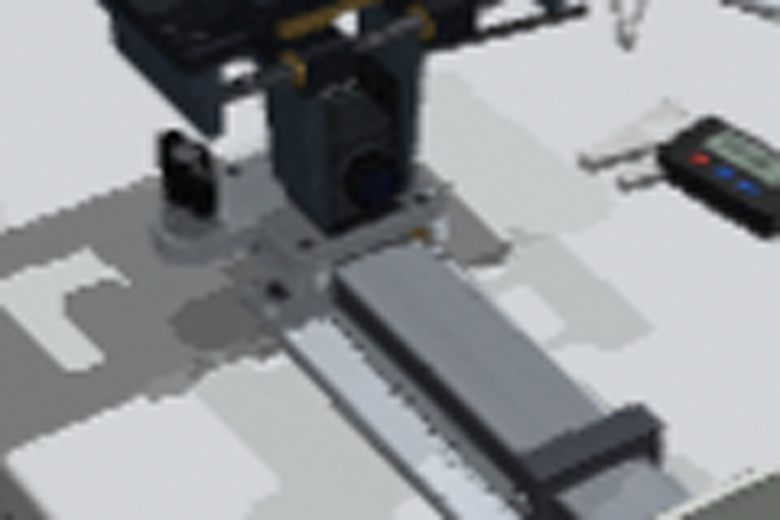

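The carrier is entering the mouth and the only force on it is its own weight. I'll continue slowly.

>>> {"fn": "arm_command", "kwargs": {"targets": [[0.8,-0.003,0,0,0],[0.8,-0.006,0,0,0],[0.8,-0.009,0,0,0],[0.8,-0.012,0,0,0],[0.8,-0.014,0,0,0]]}}

```text
time_s: 8.82
ee_pos: [517.3, 52.5, 53.6]
ee_rot: [-179.9, 0.1, 89.7]
force: [0.6, 0.3, -5.3]
gripper_width: 28.8
```

>>> {"fn": "arm_command", "kwargs": {"targets": [[0.8,-0.003,0,0,0],[0.8,-0.006,0,0,0],[0.8,-0.009,0,0,0]]}}

```text
time_s: 9.07
ee_pos: [517.2, 47.9, 53.6]
ee_rot: [-179.9, 0.1, 89.7]
force: [0.5, -0.0, -5.6]
gripper_width: 29.1
```

```bash
python3 st.py
```

```text
9.0667 [517.24  47.86  53.58] [-1.7986e+02  1.3000e-01  8.9740e+01] F [ 0.53 -0.02 -5.61] T [-0.182 -0.016  0.002] w 29.08 t6 0.03
```

>>> {"fn": "arm_command", "kwargs": {"targets": [[0.8,-0.006,0,0,0],[0.8,-0.012,0,0,0],[0.8,-0.018,0,0,0],[0.8,-0.024,0,0,0],[0.8,-0.03,0,0,0],[0.8,-0.036,0,0,0],[0.8,-0.042,0,0,0],[0.8,-0.048,0,0,0]]}}

```text
time_s: 9.73
ee_pos: [517.2, 23.5, 53.6]
ee_rot: [-179.9, 0.1, 89.7]
force: [0.0, -0.5, -6.0]
gripper_width: 28.6
```

```bash
python3 st.py
```

```text
9.7333 [517.17  23.55  53.64] [-1.7986e+02  1.3000e-01  8.9740e+01] F [ 0.01 -0.51 -5.96] T [-0.146  0.015  0.021] w 28.56 t6 0.056
```

>>> {"fn": "arm_command", "kwargs": {"targets": [[0.8,-0.007,0,0,0],[0.8,-0.014,0,0,0],[0.8,-0.021,0,0,0],[0.8,-0.028,0,0,0],[0.8,-0.035,0,0,0],[0.8,-0.042,0,0,0],[0.8,-0.049,0,0,0],[0.8,-0.056,0,0,0]]}}

```text
time_s: 10.4
ee_pos: [517.0, -4.8, 53.7]
ee_rot: [-179.9, 0.1, 89.7]
force: [0.1, -0.3, -5.7]
gripper_width: 29.3
```

>>> {"fn": "arm_command", "kwargs": {"targets": [[0.8,-0.007,0,0,0],[0.8,-0.014,0,0,0],[0.8,-0.021,0,0,0],[0.8,-0.028,0,0,0],[0.8,-0.035,0,0,0],[0.8,-0.042,0,0,0],[0.8,-0.049,0,0,0],[0.8,-0.056,0,0,0]]}}

```text
time_s: 11.07
ee_pos: [516.9, -33.2, 53.8]
ee_rot: [-179.9, 0.1, 89.7]
force: [-0.3, -0.3, -4.9]
gripper_width: 29.4
```

```bash
python3 st.py;python3 - <<'E'
from h import *
snap("scene","s11");snap("top","t11")
s=cv2.imread("pics/s11.png");cv2.imwrite("pics/s11z.png",cv2.resize(s[210:310,260:400],None,fx=5.5,fy=5.5,interpolation=cv2.INTER_CUBIC))
E
```

```text
11.0667 [516.88 -33.16  53.78] [-1.7986e+02  1.3000e-01  8.9740e+01] F [-0.31 -0.28 -4.95] T [-0.155 -0.005 -0.017] w 29.45 t6 0.066
```

View pics/s11z.png

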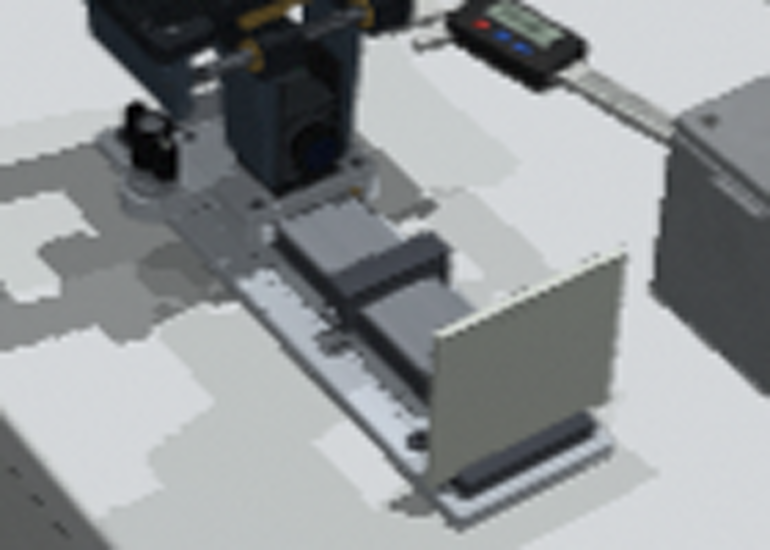

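>>> {"fn": "arm_command", "kwargs": {"targets": [[0.8,-0.007,0,0.0004,0],[0.8,-0.014,0,0.0004,0],[0.8,-0.021,0,0.0004,0],[0.8,-0.028,0,0.0004,0],[0.8,-0.035,0,0.0004,0],[0.8,-0.042,0,0.0004,0],[0.8,-0.049,0,0.0004,0],[0.8,-0.056,0,0.0004,0]]}}

```text
time_s: 11.83
ee_pos: [516.7, -61.7, 53.6]
ee_rot: [-179.9, 0.1, 89.7]
force: [-0.7, -0.3, -5.2]
gripper_width: 29.1
```

>>> {"fn": "arm_command", "kwargs": {"targets": [[0.8,-0.004,0,0,0],[0.8,-0.008,0,0,0],[0.8,-0.012,0,0,0],[0.8,-0.016,0,0,0],[0.8,-0.019,0,0,0],[0.8,-0.021,0,0,0]]}}

```text
time_s: 12.33
ee_pos: [516.7, -72.4, 53.7]
ee_rot: [-179.9, 0.1, 89.7]
force: [-0.0, -0.8, -6.1]
gripper_width: 28.9
```

```bash
python3 st.py;python3 - <<'E'
from h import *
snap("scene","s12")
s=cv2.imread("pics/s12.png");cv2.imwrite("pics/s12z.png",cv2.resize(s[210:310,260:400],None,fx=5.5,fy=5.5,interpolation=cv2.INTER_CUBIC))
E
```

```text
12.3333 [516.7  -72.38  53.66] [-1.7986e+02  1.4000e-01  8.9700e+01] F [-0.01 -0.78 -6.07] T [-0.145 -0.047  0.017] w 28.85 t6 0.01
```

View pics/s12z.png

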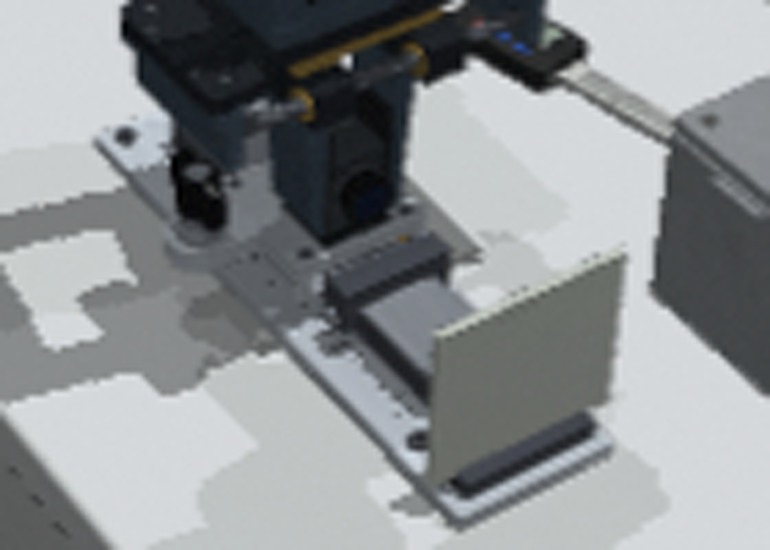

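About 12 mm remains by estimate, so I'll creep at 1 mm per row.

>>> {"fn": "arm_command", "kwargs": {"targets": [[0.8,-0.003,0,0,0],[0.8,-0.006,0,0,0],[0.8,-0.009,0,0,0],[0.8,-0.011,0,0,0]]}}

```text
time_s: 12.72
ee_pos: [516.7, -78.1, 53.7]
ee_rot: [-179.9, 0.1, 89.7]
force: [-0.3, 0.8, -5.7]
gripper_width: 28.8
```

>>> {"fn": "arm_command", "kwargs": {"targets": [[0.8,-0.002,0,0,0],[0.8,-0.004,0,0,0],[0.8,-0.006,0,0,0]]}}

```text
time_s: 12.97
ee_pos: [516.7, -81.2, 53.7]
ee_rot: [-179.9, 0.1, 89.7]
force: [-0.9, 0.8, -5.0]
gripper_width: 29.4
```

```bash
python3 st.py
```

```text
12.9667 [516.7  -81.25  53.69] [-1.7987e+02  1.4000e-01  8.9700e+01] F [-0.86  0.76 -5.01] T [-0.185  0.027  0.042] w 29.36 t6 0.018
```

>>> {"fn": "arm_command", "kwargs": {"targets": [[0.8,-0.0015,0,0,0],[0.8,-0.003,0,0,0]]}}

```text
time_s: 13.13
ee_pos: [516.7, -82.8, 53.7]
ee_rot: [-179.9, 0.1, 89.7]
force: [-0.9, 0.7, -6.3]
gripper_width: 29.1
```

>>> {"fn": "arm_command", "kwargs": {"targets": [[0.8,-0.0015,0,0,0],[0.8,-0.003,0,0,0]]}}

```text
time_s: 13.3
ee_pos: [516.7, -84.3, 53.7]
ee_rot: [-179.9, 0.1, 89.7]
force: [0.1, 2.4, -3.8]
gripper_width: 28.9
```

>>> {"fn": "arm_command", "kwargs": {"targets": [[0.8,-0.0015,0,0,0],[0.8,-0.003,0,0,0]]}}

```text
time_s: 13.47
ee_pos: [516.7, -84.5, 53.8]
ee_rot: [-179.9, -0.0, 89.6]
force: [0.0, 8.4, -3.3]
gripper_width: 28.8
```

Stop contact reached at about 8 N. I'll ease off and then release gently.

>>> {"fn": "arm_command", "kwargs": {"targets": [[0.8,0,0,0,0],[0.8,0,0,0,0]]}}

```text
time_s: 13.63
ee_pos: [516.7, -84.4, 53.8]
ee_rot: [-179.9, -0.0, 89.6]
force: [1.1, 2.0, -6.0]
gripper_width: 29.1
```

>>> {"fn": "arm_command", "kwargs": {"targets": [[0.45,0,0,0,0],[0.45,0,0,0,0],[0.45,0,0,0,0],[0.45,0,0,0,0],[0.45,0,0,0,0]]}}

```text
time_s: 14.05
ee_pos: [517.0, -84.6, 54.2]
ee_rot: [-179.9, -0.0, 89.6]
force: [0.3, -0.3, 0.2]
gripper_width: 50.2
```

```bash
python3 st.py
python3 - <<'E'
from h import *
p=snap("wrist","w13");print(p)
s=cv2.imread("pics/w13.png");cv2.imwrite("pics/w13z.png",cv2.resize(s[100:340,140:460],None,fx=2.4,fy=2.4,interpolation=cv2.INTER_CUBIC))
E
```

```text
14.05 [517.02 -84.57  54.17] [-1.7992e+02 -1.0000e-02  8.9630e+01] F [ 0.33 -0.34  0.16] T [-0.035  0.063 -0.076] w 50.18 t6 0.0
(array([517.0248435 , -84.5654249 ,  54.16974771]), array([-1.79917665e+02, -1.37672967e-02,  8.96342369e+01]))
```

View pics/w13z.png

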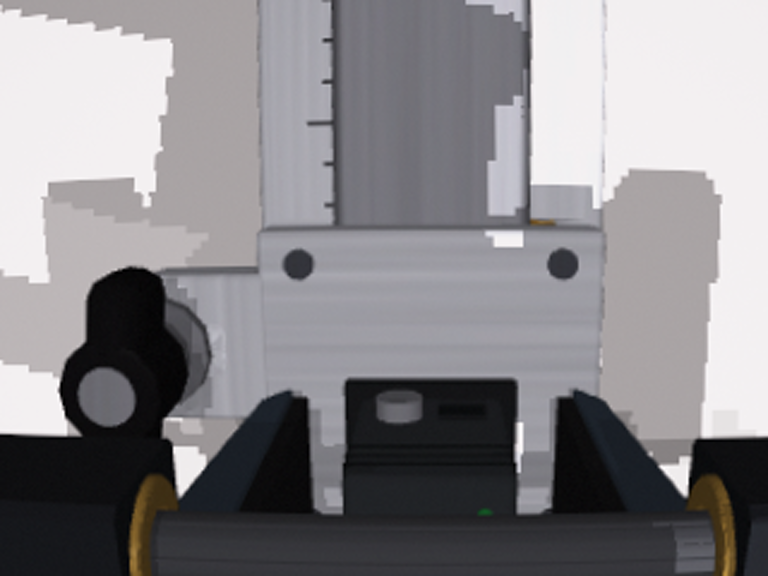

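The carrier is seated and released. I'll lift clear, then go over to the knob.

>>> {"fn": "arm_command", "kwargs": {"targets": [[0.45,0,0,-0.02,0],[0.45,0,0,-0.06,0],[0.45,0,0,-0.1,0],[0.45,0,0,-0.13,0],[0.45,0,0,-0.13,0],[0.45,0,0,-0.13,0]]}}

```text
time_s: 14.6
ee_pos: [517.6, -84.7, 120.1]
ee_rot: [180.0, 0.0, 89.6]
force: [-0.1, 0.4, -0.8]
gripper_width: 50.1
```

```bash
python3 st.py
python3 - <<'E'
from h import *
tooldelta([455,-85,125],89.7)
E
```

```text
14.6 [517.56 -84.65 120.08] [1.7996e+02 1.0000e-02 8.9640e+01] F [-0.15  0.44 -0.84] T [-0.115  0.062 -0.038] w 50.09 t6 0.001
shares [-0.0015 -0.1251 -0.0099] mm [ -0.7 -62.6  -5. ]
turn share (tool z down => -dyaw) -0.0014 deg -0.06467295496690895
```

>>> {"fn": "arm_command", "kwargs": {"targets": [[0.58,0,-0.03,-0.005,0],[0.58,0,-0.07,-0.005,0],[0.58,0,-0.11,-0.005,0],[0.58,0,-0.125,-0.005,0],[0.58,0,-0.125,-0.005,0],[0.58,0,-0.125,-0.005,0],[0.58,0,-0.125,-0.005,0],[0.58,0,-0.125,-0.005,0]]}}

```text
time_s: 15.27
ee_pos: [456.2, -84.4, 122.4]
ee_rot: [179.9, 0.0, 89.6]
force: [-0.1, 0.4, -0.4]
gripper_width: 38.2
```

```bash
python3 st.py
python3 - <<'E'
from h import *
p=snap("wrist","w14");print(repr(p))
s=cv2.imread("pics/w14.png");cv2.imwrite("pics/w14z.png",cv2.resize(s[130:280,270:450],None,fx=4,fy=4,interpolation=cv2.INTER_CUBIC))
E
```

```text
15.2667 [456.21 -84.35 122.44] [1.7992e+02 1.0000e-02 8.9640e+01] F [-0.09  0.41 -0.36] T [-0.094  0.002 -0.017] w 38.25 t6 0.001
(array([456.2145903 , -84.35316694, 122.4421811 ]), array([1.79919316e+02, 1.31884068e-02, 8.96431685e+01]))
```

View pics/w14z.png

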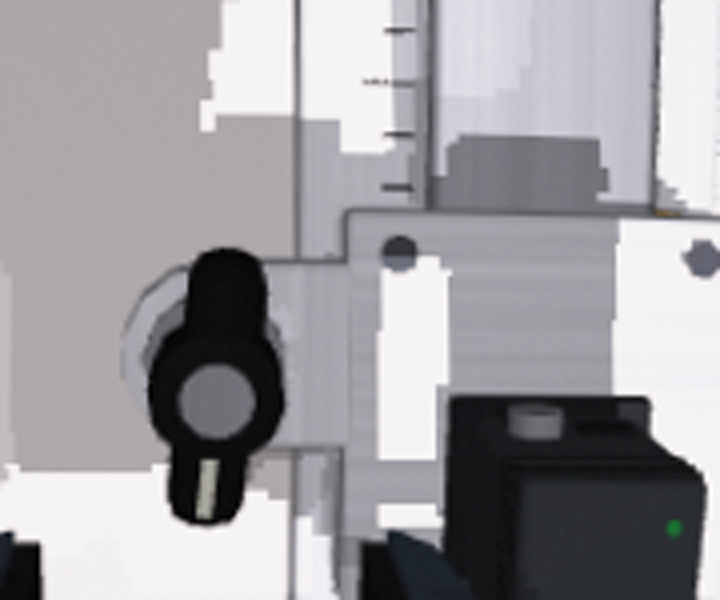

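Run:
```python
from h import *
f=lambda x,y:((x+.5)/4-.5+270,(y+.5)/4-.5+130)
pose=(np.array([456.2145903 , -84.35316694, 122.4421811 ]), np.array([1.79919316e+02, 1.31884068e-02, 8.96431685e+01]))
for z in(78,81,84):
  h=onz("wrist",f(217,402),z,pose);a=onz("wrist",f(209.5,460),81,pose);b=onz("wrist",f(204,518),81,pose)
  print(z,h.round(2),[np.degrees(np.arctan2(*(v-u)[1::-1])).round(2) for u,v in((h,a),(h,b),(a,b))])
P=[onz("wrist",f(*q),46,pose) for q in[(400,252),(704,259)]]
print(P, np.degrees(np.arctan2(*(P[1]-P[0])[1::-1])))
C=(P[0]+P[1])/2;print("centre",C+np.array([0,-28.8,0]),"knob pred",C+[-58,-28.8+10,0])
```

```text
78 [458.99 -60.5   78.  ] [np.float64(-98.2), np.float64(-96.76), np.float64(-95.44)]
81 [458.95 -59.83  81.  ] [np.float64(-97.34), np.float64(-96.38), np.float64(-95.44)]
84 [458.92 -59.17  84.  ] [np.float64(-96.6), np.float64(-96.04), np.float64(-95.44)]
[array([490.16547602, -41.89517751,  46.        ]), array([544.02260442, -42.22742198,  46.        ])] -0.353453023567939
centre [517.09404022 -70.86129974  46.        ] knob pred [459.09404022 -60.86129974  46.        ]
```

Run:
```python
from h import *
tooldelta([459.0,-60.7,105],83.8)
tooldelta([459.0,-60.7,54],83.8)
```

```text
shares [0.0473 0.0056 0.0348] mm [23.6  2.8 17.4]
turn share (tool z down => -dyaw) 0.1299 deg 5.843478526524535
shares [0.0473 0.0055 0.1368] mm [23.7  2.7 68.4]
turn share (tool z down => -dyaw) 0.1299 deg 5.843478526524535
```

>>> {"fn": "arm_command", "kwargs": {"targets": [[0.58,0.02,0.003,0.015,0.06],[0.58,0.04,0.0055,0.03,0.12],[0.58,0.0473,0.0055,0.035,0.13],[0.58,0.0473,0.0055,0.035,0.13],[0.58,0.0473,0.0055,0.035,0.13]]}}

```text
time_s: 15.73
ee_pos: [459.2, -60.7, 104.9]
ee_rot: [179.9, 0.0, 83.9]
force: [0.2, -1.0, -0.0]
gripper_width: 38.5
```

```bash
python3 st.py
python3 - <<'E'
from h import *
tooldelta([459.0,-60.7,54],83.8)
snap("wrist","w15")
E
```

```text
15.7333 [459.24 -60.75 104.9 ] [1.7994e+02 2.0000e-02 8.3890e+01] F [ 0.22 -0.96 -0.04] T [-0.103  0.038 -0.027] w 38.48 t6 0.013
shares [ 1.000e-04 -6.000e-04  1.018e-01] mm [ 0.  -0.3 50.9]
turn share (tool z down => -dyaw) 0.0021 deg 0.09328645183609297
```

View pics/w15.png

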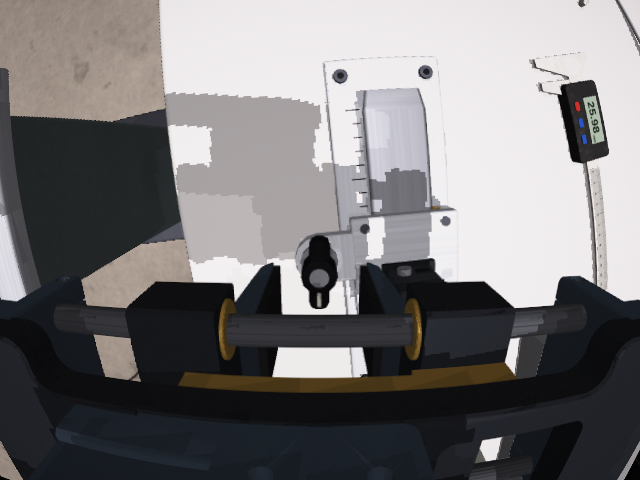

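The wing is aligned and centred at (319,272) between the fingers. I'll descend over it.

>>> {"fn": "arm_command", "kwargs": {"targets": [[0.58,0,-0.0005,0.02,0],[0.58,0,-0.0005,0.045,0],[0.58,0,-0.0005,0.07,0],[0.58,0,-0.0005,0.09,0],[0.58,0,-0.0005,0.1,0],[0.58,0,-0.0005,0.101,0],[0.58,0,-0.0005,0.101,0],[0.58,0,-0.0005,0.101,0]]}}

```text
time_s: 16.45
ee_pos: [459.8, -61.2, 55.2]
ee_rot: [179.8, 0.0, 83.9]
force: [-0.5, 0.6, 0.3]
gripper_width: 38.4
```

```bash
python3 st.py
```

```text
16.45 [459.77 -61.19  55.24] [1.7983e+02 3.0000e-02 8.3850e+01] F [-0.51  0.62  0.25] T [-0.07   0.053  0.031] w 38.36 t6 -0.002
```

>>> {"fn": "arm_command", "kwargs": {"targets": [[0.95,0,0,0,0],[0.95,0,0,0,0],[0.95,0,0,0,0],[0.95,0,0,0,0],[0.95,0,0,0,0],[0.95,0,0,0,0]], "squeeze": 20}}

```text
time_s: 16.95
ee_pos: [458.9, -61.1, 55.2]
ee_rot: [179.9, 0.0, 83.9]
force: [-3.1, -0.0, 2.0]
gripper_width: 15.6
```

```bash
python3 st.py
```

```text
16.95 [458.93 -61.06  55.23] [1.7993e+02 2.0000e-02 8.3860e+01] F [-3.1  -0.03  2.05] T [-0.059  0.565  0.07 ] w 15.57 t6 0.001
```

>>> {"fn": "arm_command", "kwargs": {"targets": [[0.95,0,0,0,0],[0.95,0,0,0,0],[0.95,0,0,0,0]]}}

```text
time_s: 17.2
ee_pos: [458.9, -61.0, 55.2]
ee_rot: [179.9, 0.0, 83.9]
force: [-1.1, 0.0, 1.8]
gripper_width: 15.2
```

```bash
python3 st.py
python3 - <<'E'
from h import *
snap("wrist","w16")
s=cv2.imread("pics/w16.png");cv2.imwrite("pics/w16z.png",cv2.resize(s[150:340,220:470],None,fx=3,fy=3,interpolation=cv2.INTER_CUBIC))
E
```

```text
17.2 [458.88 -61.05  55.23] [1.7993e+02 2.0000e-02 8.3860e+01] F [-1.08  0.02  1.85] T [-0.109  0.412 -0.019] w 15.16 t6 -0.001
```

View pics/w16z.png

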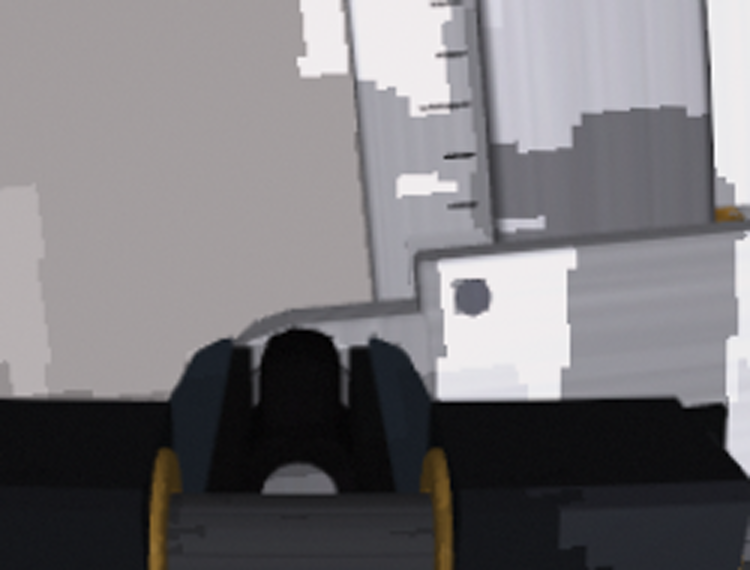

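>>> {"fn": "arm_command", "kwargs": {"targets": [[0.95,-0.001,0,0,0.06],[0.95,-0.001,0,0,0.12],[0.95,-0.001,0,0,0.18],[0.95,-0.001,0,0,0.22],[0.95,-0.001,0,0,0.22]], "squeeze": 30}}

```text
time_s: 17.67
ee_pos: [458.7, -61.1, 55.2]
ee_rot: [180.0, -0.0, 73.9]
force: [-1.3, 3.0, 1.6]
gripper_width: 14.4
```

```bash
python3 st.py
```

```text
17.6667 [458.73 -61.13  55.23] [ 1.7996e+02 -2.0000e-02  7.3940e+01] F [-1.29  3.    1.57] T [0.37  0.408 0.128] w 14.43 t6 0.383
```

```bash
cat > st3.py <<'E'
from h import *
for k in range(3):
    env.grab_frame("wrist")
    exec(open("st.py").read().split("\n",1)[1])
E
python3 st3.py
```

```text
17.7167 [458.73 -61.12  55.22] [ 1.7996e+02 -2.0000e-02  7.4000e+01] F [-2.35  3.15  2.61] T [0.425 0.423 0.205] w 14.33 t6 0.227
17.7667 [458.75 -61.13  55.21] [ 1.7995e+02 -2.0000e-02  7.4010e+01] F [-1.78  3.02  1.18] T [0.467 0.412 0.163] w 14.71 t6 0.172
17.8167 [458.72 -61.14  55.21] [ 1.7996e+02 -2.0000e-02  7.4000e+01] F [-1.61  3.87  1.89] T [0.604 0.403 0.19 ] w 14.99 t6 0.19
```

>>> {"fn": "arm_command", "kwargs": {"targets": [[0.95,-0.001,0.0003,0,0.04],[0.95,-0.001,0.0003,0,0.08],[0.95,-0.001,0.0003,0,0.12],[0.95,-0.001,0.0003,0,0.16],[0.95,-0.001,0.0003,0,0.18],[0.95,-0.001,0.0003,0,0.18]]}}

```text
time_s: 18.32
ee_pos: [458.3, -61.2, 55.2]
ee_rot: [-180.0, -0.0, 65.9]
force: [-2.9, 4.7, 2.8]
gripper_width: 15.0
```

```bash
python3 st3.py
```

```text
18.3667 [458.3  -61.24  55.14] [-1.7997e+02 -4.0000e-02  6.5940e+01] F [-3.03  4.41  2.82] T [0.753 0.636 0.242] w 14.47 t6 0.226
18.4167 [458.28 -61.27  55.16] [-1.7997e+02 -4.0000e-02  6.5940e+01] F [-2.22  3.95  2.88] T [0.719 0.586 0.191] w 14.81 t6 0.202
18.4667 [458.3  -61.27  55.15] [-1.7997e+02 -4.0000e-02  6.5940e+01] F [-3.04  4.69  2.84] T [0.736 0.621 0.2  ] w 14.95 t6 0.198
```

>>> {"fn": "arm_command", "kwargs": {"targets": [[0.95,-0.001,0.0004,0,0.04],[0.95,-0.001,0.0004,0,0.08],[0.95,-0.001,0.0004,0,0.12],[0.95,-0.001,0.0004,0,0.14],[0.95,-0.001,0.0004,0,0.14]]}}

```text
time_s: 18.88
ee_pos: [457.9, -61.3, 55.2]
ee_rot: [-179.9, -0.1, 59.7]
force: [-2.6, 3.9, 3.9]
gripper_width: 15.1
```

```bash
python3 st3.py
```

```text
18.9333 [457.87 -61.35  55.17] [-1.7991e+02 -6.0000e-02  5.9670e+01] F [-2.64  4.86  3.07] T [0.852 0.593 0.205] w 14.67 t6 0.245
18.9833 [457.84 -61.34  55.15] [-1.799e+02 -6.000e-02  5.968e+01] F [-2.5   5.45  2.76] T [0.856 0.602 0.215] w 14.59 t6 0.223
19.0333 [457.89 -61.35  55.17] [-1.7991e+02 -6.0000e-02  5.9680e+01] F [-2.6   5.16  3.21] T [0.805 0.598 0.193] w 14.95 t6 0.219
```

>>> {"fn": "arm_command", "kwargs": {"targets": [[0.95,-0.0009,0.0004,0,0.04],[0.95,-0.0009,0.0004,0,0.08],[0.95,-0.0009,0.0004,0,0.12],[0.95,-0.0009,0.0004,0,0.14],[0.95,-0.0009,0.0004,0,0.14]]}}

```text
time_s: 19.45
ee_pos: [457.7, -61.3, 55.2]
ee_rot: [-179.9, -0.1, 53.4]
force: [-3.0, 5.8, 2.6]
gripper_width: 14.6
```

```bash
python3 st3.py
```

```text
19.5 [457.69 -61.29  55.22] [-1.7985e+02 -8.0000e-02  5.3420e+01] F [-2.72  4.92  4.15] T [0.912 0.489 0.281] w 14.8 t6 0.322
19.55 [457.7  -61.29  55.24] [-1.7986e+02 -9.0000e-02  5.3420e+01] F [-2.89  5.89  4.46] T [0.938 0.55  0.271] w 14.86 t6 0.3
19.6 [457.7  -61.29  55.25] [-1.7986e+02 -9.0000e-02  5.3420e+01] F [-1.69  5.74  3.62] T [0.906 0.584 0.286] w 14.66 t6 0.296
```

Biting now: sideways travel has stopped and the torque is 0.29 N m. I'll use small slow steps from here.

>>> {"fn": "arm_command", "kwargs": {"targets": [[0.95,-0.0008,0.0005,0,0.015],[0.95,-0.0008,0.0005,0,0.03],[0.95,-0.0008,0.0005,0,0.045],[0.95,-0.0008,0.0005,0,0.06],[0.95,-0.0008,0.0005,0,0.06]]}}

```text
time_s: 20.02
ee_pos: [457.6, -61.3, 55.2]
ee_rot: [-179.8, -0.1, 50.8]
force: [-1.8, 5.2, 2.8]
gripper_width: 14.8
```

```bash
python3 st3.py
```

```text
20.0667 [457.63 -61.28  55.23] [-1.7982e+02 -1.1000e-01  5.0790e+01] F [-2.34  5.62  2.89] T [0.925 0.463 0.327] w 14.66 t6 0.358
20.1167 [457.62 -61.25  55.25] [-1.7982e+02 -1.1000e-01  5.0790e+01] F [-2.18  5.07  3.49] T [0.882 0.417 0.334] w 14.69 t6 0.343
20.1667 [457.63 -61.27  55.25] [-1.7982e+02 -1.1000e-01  5.0790e+01] F [-2.64  4.73  3.42] T [0.845 0.484 0.324] w 14.53 t6 0.34
```

>>> {"fn": "arm_command", "kwargs": {"targets": [[0.95,-0.0008,0.0005,0,0.01],[0.95,-0.0008,0.0005,0,0.02],[0.95,-0.0008,0.0005,0,0.03],[0.95,-0.0008,0.0005,0,0.038],[0.95,-0.0008,0.0005,0,0.038]]}}

```text
time_s: 20.58
ee_pos: [457.3, -61.6, 55.2]
ee_rot: [-179.8, -0.1, 49.1]
force: [-2.1, 5.0, 3.1]
gripper_width: 14.7
```

```bash
python3 st3.py
```

```text
20.6333 [457.33 -61.56  55.2 ] [-1.7978e+02 -1.0000e-01  4.9100e+01] F [-3.64  4.11  3.03] T [0.73  0.604 0.216] w 15.09 t6 0.258
20.6833 [457.32 -61.55  55.2 ] [-1.7978e+02 -1.0000e-01  4.9100e+01] F [-2.65  6.29  4.14] T [0.71  0.607 0.236] w 14.97 t6 0.254
20.7333 [457.32 -61.55  55.2 ] [-1.7978e+02 -1.0000e-01  4.9100e+01] F [-2.91  3.76  3.08] T [0.725 0.626 0.266] w 14.77 t6 0.256
```

The torque dropped and the tool shifted by (-0.3, -0.3) mm, so either the carrier settled or the grip slipped. I'll look before going on.

Run:
```python
from h import *
snap("wrist","w17");snap("scene","s17")
s=cv2.imread("pics/w17.png");cv2.imwrite("pics/w17z.png",cv2.resize(s[100:340,220:520],None,fx=2.5,fy=2.5,interpolation=cv2.INTER_CUBIC))
s=cv2.imread("pics/s17.png");cv2.imwrite("pics/s17z.png",cv2.resize(s[210:310,260:400],None,fx=5.5,fy=5.5,interpolation=cv2.INTER_CUBIC))
```

```text
(no output)
```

View pics/w17z.png

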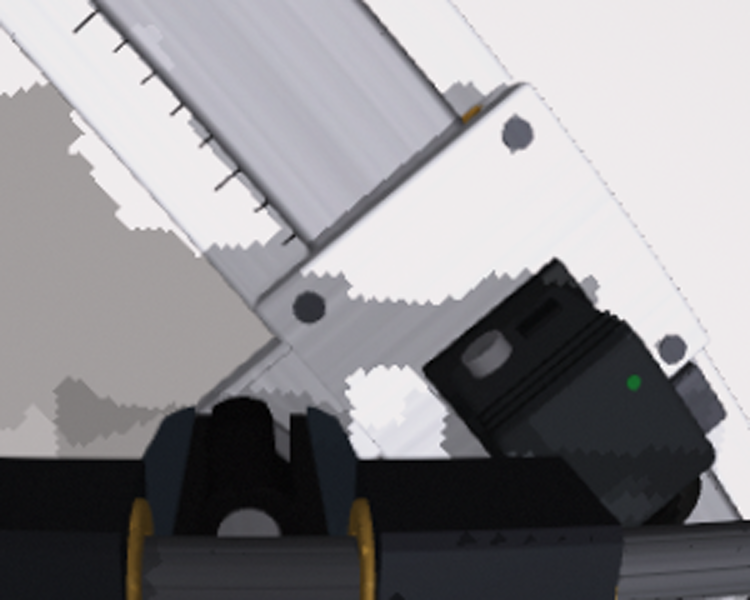

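View pics/s17z.png

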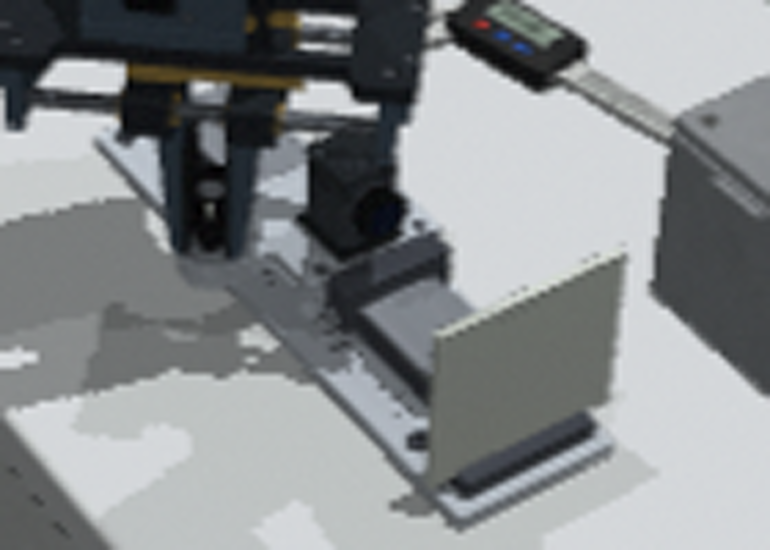

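Run:
```python
from h import *
f=lambda x,y:((x+.5)/2.5-.5+220,(y+.5)/2.5-.5+100)
s=env.state();pose=(s["ee_pos"],s["ee_rot"])
P=[onz("wrist",f(*q),46,pose) for q in[(309,307),(517,133),(672,349)]]
print(np.round(P,2))
a=P[1]-P[0];b=P[2]-P[1]
print(np.degrees(np.arctan2(a[1],a[0])),np.degrees(np.arctan2(b[1],b[0]))+90,np.linalg.norm(a),np.linalg.norm(b))
print("C",(P[0]+P[2])/2)
# rail edges here z=36: left edge pts, right edge pts
E=[onz("wrist",f(*q),36,pose) for q in[(95,5),(310,248),(362,0),(462,125)]]
print(np.round(E,2))
for i in(0,2):
    d=E[i+1]-E[i];print(np.degrees(np.arctan2(d[1],d[0])))
```

```text
[[489.3  -42.23  46.  ]
 [543.3  -42.22  46.  ]
 [543.29 -99.84  46.  ]]
0.018121068345157587 -0.008345283210076104 54.003192023670515 57.62831474407418
C [516.29522566 -71.0379327   46.        ]
[[496.56  32.09  36.  ]
 [496.62 -34.79  36.  ]
 [537.9   -2.72  36.  ]
 [537.26 -35.46  36.  ]]
-89.94342862584037
-91.12075611829238
```

The carrier has squared up: its yaw went from -90.35 to -90.0 and it sits 0.8 mm to the right, with Y unchanged. That explains the drop, and the grip hasn't slipped, so I'll continue.

>>> {"fn": "arm_command", "kwargs": {"targets": [[0.95,-0.0008,0.0006,0,0.015],[0.95,-0.0008,0.0006,0,0.03],[0.95,-0.0008,0.0006,0,0.045],[0.95,-0.0008,0.0006,0,0.06],[0.95,-0.0008,0.0006,0,0.06]]}}

```text
time_s: 21.25
ee_pos: [457.2, -61.6, 55.2]
ee_rot: [-179.7, -0.1, 46.4]
force: [-1.8, 6.2, 3.4]
gripper_width: 14.9
```

```bash
python3 st3.py
```

```text
21.3 [457.25 -61.56  55.21] [-1.7974e+02 -1.2000e-01  4.6430e+01] F [-2.97  7.02  3.04] T [0.987 0.549 0.414] w 15.31 t6 0.415
21.35 [457.22 -61.58  55.2 ] [-1.7974e+02 -1.2000e-01  4.6430e+01] F [-1.64  6.64  3.51] T [1.02  0.48  0.378] w 14.97 t6 0.4
21.4 [457.21 -61.58  55.19] [-1.7974e+02 -1.2000e-01  4.6440e+01] F [-2.02  6.08  3.52] T [0.938 0.507 0.39 ] w 14.92 t6 0.397
```

The torque is 0.39–0.40 N m, so that's tight enough. I'll take the load off the tool and let go.

>>> {"fn": "arm_command", "kwargs": {"targets": [[0.95,-0.0004,0.0003,0,0],[0.95,-0.0004,0.0003,0,0]]}}

```text
time_s: 21.57
ee_pos: [457.2, -61.6, 55.2]
ee_rot: [-179.7, -0.1, 46.5]
force: [-3.4, 5.7, 2.7]
gripper_width: 15.0
```

```bash
python3 st3.py
```

```text
21.6167 [457.25 -61.54  55.22] [-1.7973e+02 -1.4000e-01  4.6480e+01] F [-2.75  5.15  3.3 ] T [0.85  0.497 0.47 ] w 14.9 t6 0.409
21.6667 [457.24 -61.54  55.22] [-1.7973e+02 -1.4000e-01  4.6490e+01] F [-1.92  4.96  3.36] T [0.849 0.526 0.361] w 14.73 t6 0.41
21.7167 [457.24 -61.55  55.21] [-1.7973e+02 -1.4000e-01  4.6490e+01] F [-1.97  5.49  3.6 ] T [0.844 0.509 0.391] w 14.93 t6 0.41
```

>>> {"fn": "arm_command", "kwargs": {"targets": [[0.95,-0.0004,0.0003,0,-0.01],[0.95,-0.0004,0.0003,0,-0.02],[0.95,-0.0004,0.0003,0,-0.02]]}}

```text
time_s: 21.97
ee_pos: [457.2, -61.6, 55.2]
ee_rot: [-179.7, -0.2, 47.4]
force: [-2.0, 4.8, 2.6]
gripper_width: 14.7
```

```bash
python3 st3.py
```

```text
22.0167 [457.21 -61.61  55.17] [-1.7971e+02 -1.6000e-01  4.7380e+01] F [-2.53  5.06  3.05] T [0.76  0.549 0.212] w 14.78 t6 0.199
22.0667 [457.21 -61.6   55.18] [-1.7971e+02 -1.6000e-01  4.7380e+01] F [-1.92  4.51  2.83] T [0.781 0.522 0.165] w 14.9 t6 0.211
22.1167 [457.24 -61.6   55.23] [-1.7972e+02 -1.7000e-01  4.7390e+01] F [-2.02  5.3   3.14] T [0.693 0.548 0.201] w 14.98 t6 0.213
```

>>> {"fn": "arm_command", "kwargs": {"targets": [[0.95,-0.0004,0.0003,0,-0.01],[0.95,-0.0003,0.0002,0,-0.02],[0.95,-0.0003,0.0002,0,-0.02]]}}

```text
time_s: 22.37
ee_pos: [457.2, -61.7, 55.2]
ee_rot: [-179.7, -0.2, 48.3]
force: [-2.0, 3.9, 2.0]
gripper_width: 14.5
```

>>> {"fn": "arm_command", "kwargs": {"targets": [[0.6,0,0,0,0],[0.6,0,0,0,0],[0.6,0,0,0,0],[0.6,0,0,0,0]]}}

```text
time_s: 22.7
ee_pos: [458.0, -62.2, 55.3]
ee_rot: [-179.8, -0.2, 48.3]
force: [-0.3, -0.1, -0.1]
gripper_width: 36.2
```

```bash
python3 st3.py
```

```text
22.75 [457.79 -62.07  55.23] [-179.78   -0.2    48.27] F [-0.24 -0.33  0.  ] T [-0.073  0.12  -0.039] w 36.18 t6 0.001
22.8 [457.66 -61.98  55.22] [-179.76   -0.2    48.27] F [ 0.16 -0.21  0.66] T [-0.087  0.1    0.02 ] w 36.54 t6 0.001
22.85 [457.53 -61.91  55.2 ] [-179.74   -0.19   48.28] F [-0.   -0.47 -0.03] T [-0.104  0.033  0.033] w 36.68 t6 0.001
```

>>> {"fn": "arm_command", "kwargs": {"targets": [[0.6,0,0,-0.03,0],[0.6,0,0,-0.07,0],[0.6,0,0,-0.11,0],[0.6,0,0,-0.14,0],[0.6,0,0,-0.14,0],[0.6,0,0,-0.14,0]]}}

```text
time_s: 23.35
ee_pos: [458.0, -62.5, 125.6]
ee_rot: [-179.8, -0.2, 48.3]
force: [-1.2, 0.5, 0.1]
gripper_width: 36.2
```

```bash
python3 st.py
python3 - <<'E'
from h import *
p=snap("wrist","w18");print(repr(p));snap("scene","s18")
s=cv2.imread("pics/w18.png");cv2.imwrite("pics/w18z.png",cv2.resize(s[120:320,240:480],None,fx=3,fy=3,interpolation=cv2.INTER_CUBIC))
E
```

```text
23.35 [458.02 -62.45 125.57] [-179.84   -0.24   48.28] F [-1.25  0.52  0.12] T [-0.104  0.177  0.05 ] w 36.22 t6 0.002
(array([458.01602041, -62.45262537, 125.57428101]), array([-179.83686458,   -0.2437175 ,   48.27801305]))
```

View pics/w18z.png

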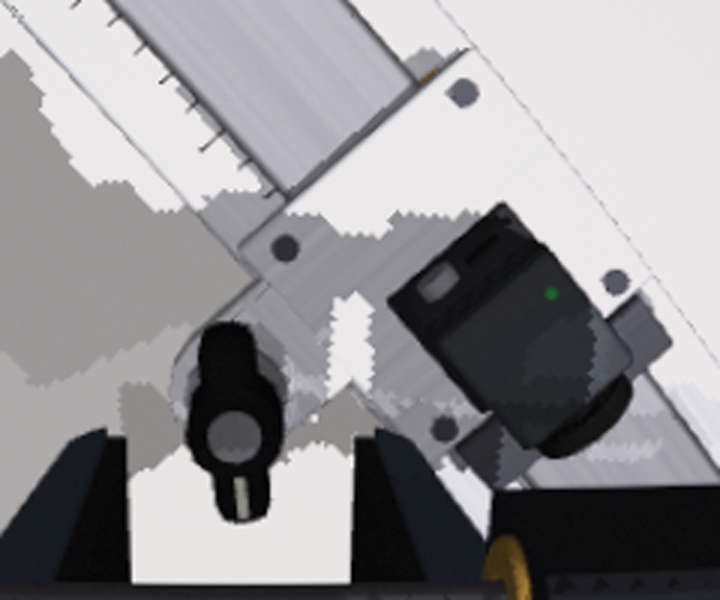

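Run:
```python
from h import *
f=lambda x,y:((x+.5)/3-.5+240,(y+.5)/3-.5+120)
pose=(np.array([458.01602041, -62.45262537, 125.57428101]), np.array([-179.83686458,-0.2437175,48.27801305]))
h=onz("wrist",f(234,438),81,pose);a=onz("wrist",f(240,480),81,pose);b=onz("wrist",f(243.5,517),81,pose)
print(h,[np.degrees(np.arctan2(*(v-u)[1::-1])).round(2) for u,v in((h,a),(h,b),(a,b))])
P=[onz("wrist",f(*q),46,pose) for q in[(285,248),(463,92),(445,429),(615,282)]]
print(np.round(P,2),"C",np.mean(P,0))
s=cv2.imread("pics/w18.png");cv2.imwrite("pics/w18y.png",cv2.resize(s[200:290,380:480],None,fx=6.5,fy=6.5,interpolation=cv2.INTER_CUBIC))
```

```text
[458.29743053 -60.06960877  81.        ] [np.float64(-124.01), np.float64(-125.23), np.float64(-126.59)]
[[489.25 -42.31  46.  ]
 [543.08 -41.93  46.  ]
 [489.51 -99.95  46.  ]
 [543.15 -99.58  46.  ]] C [516.25015768 -70.94177445  46.        ]
```

View pics/w18y.png

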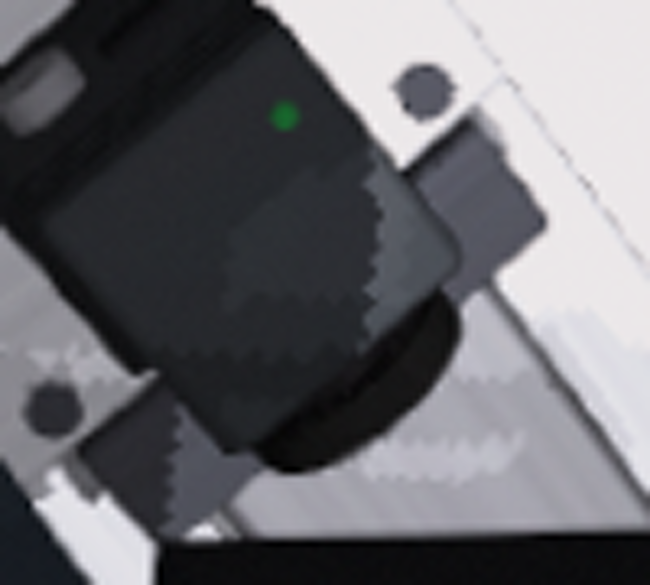

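>>> {"fn": "arm_command", "kwargs": {"targets": [[0.5,0,0,-0.05,0],[0.5,0,0,-0.1,0],[0.5,0,0,-0.15,0],[0.5,0,0,-0.15,0],[0.5,0,0,-0.15,0],[0.5,0,0,-0.15,0]]}}

```text
time_s: 23.95
ee_pos: [456.1, -62.5, 197.7]
ee_rot: [-179.5, -0.0, 48.3]
force: [-0.2, 0.8, 0.1]
gripper_width: 45.5
```

```bash
python3 st.py
python3 - <<'E'
from h import *
snap("scene","s19")
env.job_done()
E
```

```text
23.95 [456.09 -62.51 197.74] [-1.7952e+02 -4.0000e-02  4.8270e+01] F [-0.18  0.76  0.11] T [-0.104  0.158  0.008] w 45.47 t6 0.001
the job is handed in; nothing more can be done
```

View pics/s19.png

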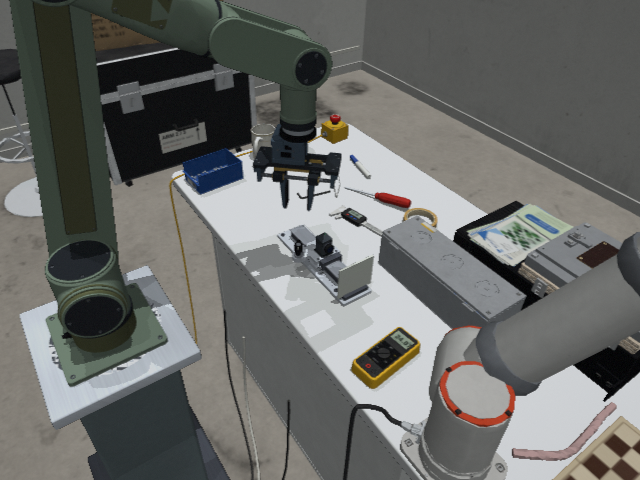

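The camera is back on its rail, seated against the stop and clamped, but I may have gone just over your 0.4 N m limit on the clamp. I handed the job in at about 24 s.

- **Sliding on:** No contact force showed on the way along the rail. It met the stop at about 8 N.
- **Clamping:** I kept a light push of about 5 N toward the stop while turning the knob. The torque dropped once when the carrier squared itself on the rail.
- **Torque:** It settled at about 0.39–0.41 N m, with brief noisy readings up to 0.47. That is above the 0.35 N m asked for. I stopped there, backed the tool off and let go without turning the knob any further.
- **Last checks:** After release the carrier was square to the rail (within about half a degree), and the last close-up showed no visible gap to the stop. The wing stood at about 0.62 rad, several degrees behind the gripper's own turn. That lag is play of the wing between the fingers plus spring-back, so I did not measure the clamp's remaining grip directly.
- **Surroundings:** The arm ended clear, touching nothing. The other things look unmoved in the final scene picture, except the solder reel, which that camera does not show.

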